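Put the ring and plug gauges back in their cases and clips

ROBOT

A 6-joint arm with a two-finger parallel gripper is mounted at the origin on the work surface. World frame = base frame: x ahead of the robot, y to its left, z up, the work surface at z = 0. Lengths are in m, angles in rad, forces in N, time in s.
With the tool pointing down it reaches from about 0.35 to 0.975 m from the base axis. Payload 4.9 kg.
Tool frame: the origin (TCP) lies midway between the tips of the shut fingers; the grasp point (between the pads) lies 19 mm behind it; z points along the fingers, y is the direction in which the jaws open and shut (so a half turn about z gives the same grasp; the last joint's range is limited). The gripper opens to 85 mm and grips with 20 to 120 N. Pads are 22 mm wide; open, the fingers measure 114 mm over their backs; the gripper's body (76 mm by 85 mm) begins 54 mm behind the grasp point. The pads swing forward as they close: fully open they stand 13 mm farther back than shut.
Start: joints at [-1.331, 0.053, 1.613, -0, 1.476, -0.119], TCP at [0.219, -0.585, 0.231] pointing down, gripper open.
Joint ranges: [-3.01, 3.01], [-1.01, 2.22], [0.06, 2.58], [-1.02, 4.17], [0.09, 2.62], [-3.14, 3.14]. Speed limits (rad/s): [2.57, 2.57, 3.14, 3.14, 3.14, 3.14].

INTERFACE

Orientations are given as a unit quaternion [w, x, y, z].
In Python, from plant import manip gives the robot as it stands. The module is installed in compiled form; this text tells all that it offers.
- The arm moves only by the tool move_arm, never from a script. Its argument "rows" is a list of rows, each an object of numbers: "tx", "ty", "tz": the shift along the tool's x, y, z in m; "ax", "ay", "az": the turn, a rotation vector about the tool's x, y, z in degrees; "jaw": the closure in counts, from 0 (fully open) to 255 (shut). In form: [{"tx": .., "ty": .., "tz": .., "ax": .., "ay": .., "az": .., "jaw": ..}, ...]. A call has 1 to 12 rows; each row shifts and turns the pose as measured when the row begins, along the tool's axes as they then stand; what a row does not reach is not made up. A row lasts 1/10 s, in which the tool goes at most 50 mm and 8.59 degrees, less where a joint would pass 70% of its speed; a pose out of reach is approached as far as the arm can. A call with a gripper value outside its range is refused whole. The fingers move at their own pace and stop on an object; the grip force is fixed at half the most. Time passes only in rows, so rows that do not move let the fingers close. It gives the time, the measured TCP pose, the force and the opening at its end, in the units of the state.
- manip.state(): the state, without advancing time (a new reading comes with each control period).
- manip.grab_frame(name): name is "side" or "top" or "wrist"; returns a dict with "color" (384x512x3 uint8, red, green, blue), "intrinsics" (3x3 intrinsics, pixels), "dist_coeffs" ([k1, k2, p1, p2, k3] as OpenCV has them; the pictures are not rectified), "R" (3x3) and "t" (3): a world point X has camera coordinates R X + t. Camera axes: x right, y down, z forward; pixel columns grow to the right and rows downward; lengths in m; the calibration is good to about 2 mm. A picture is of the moment at which its call begins. There is no depth.
- manip.job_done(): hands the job in, once; it reports no verdict.
The state is a dict: "time": time; "joint_pos": joint angles; "joint_vel": joint speeds; "joint_efforts": joint torques, N m; "tool_pos": TCP position; "tool_rot": TCP orientation; "contact_force": force on the tool from outside, world axes, zero at the start; "ft_torque": the same for the moment, N m; "gripper_width": opening from 0.0 (shut) to 1.0 (fully open).
Only numpy, scipy, OpenCV 4.12 (cv2) and the standard library are available. Lean on these libraries where they do the work, as an engineer would, in place of code of your own. Each camera call takes 0.05 s, during which the arm holds its last target.

TASK

The check is finished, so put away the four gauges lying on the black granite plate: set each of the three ring gauges flat in the round recess of the wooden case made for its size, and press the plug gauge by its handle straight down into the pair of spring clips, fully home. These are precision gauges, so set them down, never drop them; leave the two bronze bushes standing on the plate where they are.

Things in the scene. Friction and masses are not known exactly. Their poses are not given: they have to be found in the camera images.
- ring_small: small ring gauge: a plain bright steel ring lying flat on the granite plate (50 mm thick), outside diameter 32, bore 12, height 20 mm. Origin: centre of its underside; z is its axis, up. Grip it across the outside by its upper half: its case only holds the lowest 6 mm.
- ring_medium: medium ring gauge: a plain bright steel ring lying flat on the granite plate (50 mm thick), outside diameter 45, bore 22, height 22 mm. Origin: centre of its underside; z is its axis, up. Grip it across the outside by its upper half: its case only holds the lowest 6 mm.
- ring_large: large ring gauge: a plain bright steel ring lying flat on the granite plate (50 mm thick), outside diameter 60, bore 34, height 24 mm. Origin: centre of its underside; z is its axis, up. Grip it across the outside by its upper half: its case only holds the lowest 6 mm.
- case_small: case of the small ring gauge: a fixed, lidless wooden block 64 x 64 mm and 14 mm high on the bench, with one round felt-lined, flat-bottomed recess in its middle, diameter 46, 6 mm deep. Origin: centre of its underside on the bench, so the recess floor is 8 mm above it; z up.
- case_medium: case of the medium ring gauge: a fixed, lidless wooden block 76 x 76 mm and 14 mm high on the bench, with one round felt-lined, flat-bottomed recess in its middle, diameter 59, 6 mm deep. Origin: centre of its underside on the bench, so the recess floor is 8 mm above it; z up.
- case_large: case of the large ring gauge: a fixed, lidless wooden block 92 x 92 mm and 14 mm high on the bench, with one round felt-lined, flat-bottomed recess in its middle, diameter 74, 6 mm deep. Origin: centre of its underside on the bench, so the recess floor is 8 mm above it; z up.
- plug_gauge: plug gauge, lying on the granite plate: eight-sided aluminium handle 76 mm long, 16 mm across flats (flats up and to the sides), with a steel cylinder of 14 mm diameter on each end (22 mm long at +x, 12 mm at -x). Origin: on its axis, mid-length of the handle, 8 mm above what it lies on; x along it. Either way round will do in the clips.
- clip_stand: plug gauge's stand: fixed grey base 92 (x) x 52 x 12 mm with two steel spring clips 54 mm high, 12 mm wide along x, centred at x = -27 and +27 mm; between them the fingers fit. Origin: centre of underside. The handle goes in along x: jaws 28 mm apart at the top, 12 mm at 38 mm height, spring open as it is pressed straight down (5-15 N) and close over it. Home: handle axis 32 mm above the origin.
- bush_a: a finished workpiece, not a gauge, one of two alike: brass-coloured bronze bush standing on the granite plate, 36 mm high, 26 mm in diameter with a 38 mm foot flange 5 mm thick and a 16 mm bore. Origin: centre of its underside.
- bush_b: a finished workpiece, not a gauge, one of two alike: brass-coloured bronze bush standing on the granite plate, 36 mm high, 26 mm in diameter with a 38 mm foot flange 5 mm thick and a 16 mm bore. Origin: centre of its underside.
Things that resemble listed ones, but are neither listed nor needed, are in the scene too. What is shaped like the case_medium but pink, red or white is not meant.

How it is judged:
At the end, for the whole second after the job is handed in: Each ring gauge lies flat (0.1 rad) in its own case, within 10 mm of the recess centre and 2.5 mm of its floor; the plug gauge is home in both clips (12 mm lengthwise, 4 mm across, 3 mm in height, 0.1 rad); all four at rest (horizontal distance between ring_small and case_small below 0.01 m and z of ring_small in the frame of case_small between 0.005 and 0.0105 m and angle between each of ring_small, ring_medium, ring_large's own z axis and vertical below 0.1 rad and horizontal distance between ring_medium and case_medium below 0.01 m and z of ring_medium in the frame of case_medium between 0.005 and 0.0105 m and horizontal distance between ring_large and case_large below 0.01 m and z of ring_large in the frame of case_large between 0.005 and 0.0105 m and x of plug_gauge in the frame of clip_stand between -0.012 and 0.012 m and y of plug_gauge in the frame of clip_stand between -0.004 and 0.004 m and z of plug_gauge in the frame of clip_stand between 0.029 and 0.035 m and angle between the x axis of plug_gauge and the x axis of clip_stand, either way round below 0.1 rad and linear speed of each of ring_small, ring_medium, ring_large, plug_gauge below 0.02 m/s); the robot touches nothing.
It fails at once if a gauge is dropped or thrown: it moves faster than 0.7 m/s (a fall of 25 mm) without being in the fingers ((contact force between ring_small and the fingers below 0.05 N and linear speed of ring_small above 0.7 m/s) or (contact force between ring_medium and the fingers below 0.05 N and linear speed of ring_medium above 0.7 m/s) or (contact force between ring_large and the fingers below 0.05 N and linear speed of ring_large above 0.7 m/s) or (contact force between plug_gauge and the fingers below 0.05 N and linear speed of plug_gauge above 0.7 m/s)).
It fails at once if a bronze bush is moved by more than 15 mm (distance of any of bush_a, bush_b from where it was at the start of the episode above 0.015 m).
It also fails if it takes over 131 s, if anything falls off the work surface, if the arm or the gripper's body presses on something with over 40 N, if the wrist force passes 120 N, or if a joint passes its speed limit or range.

## Working session

There is one attempt and no reset: what is moved stays moved. The work goes in short steps, Python scripts to look and compute and a tool call to move; the robot and the scene stay as the last step left them, time stands still between calls to the robot, and variables do not carry over. Pictures are saved under pics/ and viewed, and the job is handed in when it is done.

Besides the shell and the picture viewer there is one more tool, called after ">>>" in YAML: its name, and indented under it one key for each argument. move_arm: Moves the arm, as the interface text tells. Its arguments: {"type":"object","properties":{"rows":{"type":"array"}},"required":["rows"]}

```bash
mkdir -p pics; cat > h.py <<'E'
import numpy as np, cv2
from plant import manip
def grab(n,fn=None):
    f=manip.grab_frame(n)
    if fn: cv2.imwrite('pics/'+fn,f['color'][:,:,::-1])
    return f
def ray(f,px,z):
    K=np.array(f['intrinsics']);d=np.array(f['dist_coeffs'])
    R=np.array(f['R']);t=np.array(f['t'])
    p=cv2.undistortPoints(np.array(px,float).reshape(-1,1,2),K,d).reshape(-1,2)
    v=np.c_[p,np.ones(len(p))]@R
    c=-R.T@t
    return c+v*((np.array(z)-c[2])/v[:,2])[:,None]
def proj(f,X):
    R=np.array(f['R']);t=np.array(f['t'],float)
    return cv2.projectPoints(np.array(X,float).reshape(-1,3),cv2.Rodrigues(R)[0],t,np.array(f['intrinsics']),np.array(f['dist_coeffs']))[0].reshape(-1,2)
E
python3 - <<'E'
from h import *
for n in ['side','top','wrist']:
    f=grab(n,n+'0.png'); print(n,np.round(-np.array(f['R']).T@f['t'],3),np.round(f['intrinsics'],0).tolist())
    import pickle; pickle.dump(f,open(n+'0.pkl','wb'))
print(manip.state())
E
```

```text
side [0.032 0.613 0.69 ] [[374.0, 0.0, 250.0], [0.0, 374.0, 183.0], [0.0, 0.0, 1.0]]
top [ 0.201 -0.03   1.463] [[449.0, 0.0, 248.0], [0.0, 449.0, 190.0], [0.0, 0.0, 1.0]]
wrist [ 0.285 -0.562  0.372] [[334.0, 0.0, 258.0], [0.0, 334.0, 192.0], [0.0, 0.0, 1.0]]
{'time': 0.15, 'joint_pos': array([-1.33100899e+00,  5.32401730e-02,  1.61399685e+00,  8.69790129e-06,
        1.47600746e+00, -1.19017260e-01]), 'joint_vel': array([ 0.00144626, -0.00188994, -0.00213868, -0.00016178,  0.00090917,
        0.00019119]), 'joint_efforts': array([-3.05406347e-04, -3.94242060e+01, -3.70722306e+01, -1.15044677e-04,
        4.64333774e-03, -1.24277527e-06]), 'tool_pos': array([ 0.21934594, -0.58471584,  0.23031286]), 'tool_rot': array([-8.24669983e-04,  9.83950261e-01,  1.78441029e-01, -4.55213542e-05]), 'contact_force': array([-0.17118795, -0.20995614, -0.1354591 ]), 'ft_torque': array([0.00824349, 0.00143408, 0.02263039]), 'gripper_width': 1.001556037543062}
```

View pics/side0.png

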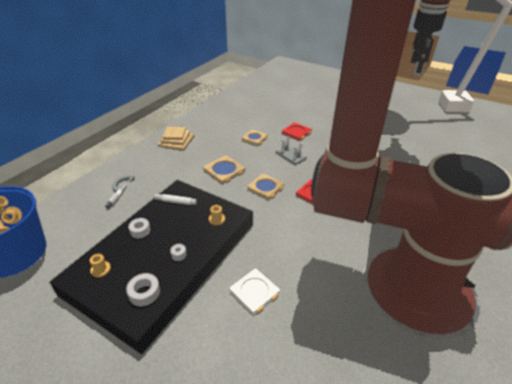

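View pics/top0.png

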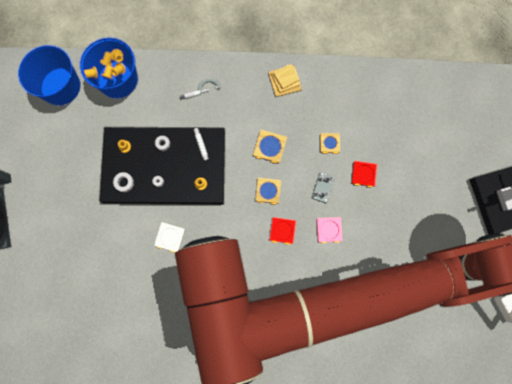

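View pics/wrist0.png

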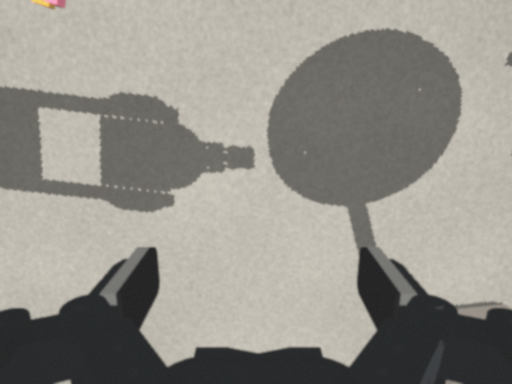

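The top view shows the plate (103–224, 127–204): rings at (158,181), (162,143) and (123,182), plug near (201,144), bushes at (124,146) and (201,184). The blue-felt cases are at (270,146), (330,143) and (268,190), and the clip stand at (323,187). Red, pink and white lookalikes are also there. I'll zoom in and measure.

```bash
cat > m.py <<'E'
from h import *; import pickle
f=pickle.load(open('top0.pkl','rb')); im=f['color']
crop=im[115:245,95:385]; cv2.imwrite('pics/topz.png',cv2.resize(crop,None,fx=2.7,fy=2.7,interpolation=cv2.INTER_CUBIC)[:,:,::-1])
hsv=cv2.cvtColor(im,cv2.COLOR_RGB2HSV)
def comps(mask,x0,x1,y0,y1,amin=15):
    m=np.zeros_like(mask);m[y0:y1,x0:x1]=mask[y0:y1,x0:x1]
    n,l,s,c=cv2.connectedComponentsWithStats(m.astype(np.uint8))
    return [(c[i],s[i],l==i) for i in range(1,n) if s[i,4]>=amin]
print('blue felt')
for c,s,l in comps((hsv[...,0]>105)&(hsv[...,0]<130)&(hsv[...,1]>100),240,360,115,250):
    print(c.round(1),s,ray(f,[c],[0.008]).round(4), 'dia',np.sqrt(4*s[4]/np.pi)*(1.455/449))
print('bright on plate')
br=(im.min(2)>90)&(hsv[...,1]<60)
for c,s,l in comps(br,108,220,130,200):
    cn,_=cv2.findContours(l.astype(np.uint8),0,1); (p,wh,a)=cv2.minAreaRect(cn[0]); 
    (e,ax,ang)=cv2.fitEllipse(cn[0])
    print(np.round(c,1),s,np.round(p,1),np.round(wh,1),a,'ell',np.round(e,1),np.round(ax,1),ray(f,[e],[0.07]).round(4))
print('brass')
for c,s,l in comps((hsv[...,0]<30)&(hsv[...,1]>120)&(im.max(2)>80),105,222,128,203): print(c.round(1),s,ray(f,[c],[.068]).round(4))
E
python3 m.py
```

```text
blue felt
[269.8 145.9] [260 136  20  20 303] [[ 0.6048 -0.1126  0.008 ]] dia 0.06364921120634082
[330.1 142.2] [325 137  11  11 100] [[ 0.6246 -0.3159  0.008 ]] dia 0.036565516439286655
[267.9 190.3] [261 183  15  16 193] [[ 0.4537 -0.1095  0.008 ]] dia 0.05079843890780959
bright on plate
[200.9 144.4] [194 130  15  30 192] [200.8 144.4] [31.6  6.3] 71.56504821777344 ell [200.9 144.5] [ 6.1 35.6] [[0.5851 0.1119 0.07  ]]
[162.  142.3] [155 135  15  16 170] [162.  142.5] [15. 14.] 90.0 ell [162.  142.3] [14.3 14.9] [[0.5884 0.237  0.07  ]]
[122.9 181.6] [113 172  21  20 278] [123.  181.5] [19. 20.] 90.0 ell [122.9 181.6] [19.3 20.3] [[0.4564 0.3532 0.07  ]]
[157.5 180.7] [152 175  12  12 105] [157.2 180.8] [11.3 10.6] 45.0 ell [157.5 180.7] [10.5 11.3] [[0.4628 0.2433 0.07  ]]
brass
[123.8 145.4] [117 139  14  14 153] [[0.5751 0.3602 0.068 ]]
[200.5 183.2] [194 177  14  14 144] [[0.4594 0.107  0.068 ]]
```

```bash
python3 - <<'E'
from h import *; import pickle
f=pickle.load(open('side0.pkl','rb')); im=f['color']
cv2.imwrite('pics/sidez.png',cv2.resize(im[100:345,50:325],None,fx=2.4,fy=2.4,interpolation=cv2.INTER_CUBIC)[:,:,::-1])
E
```

```text
(no output)
```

View pics/topz.png

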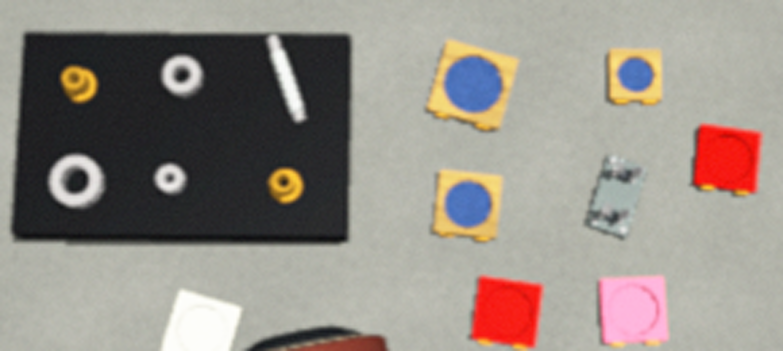

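View pics/sidez.png

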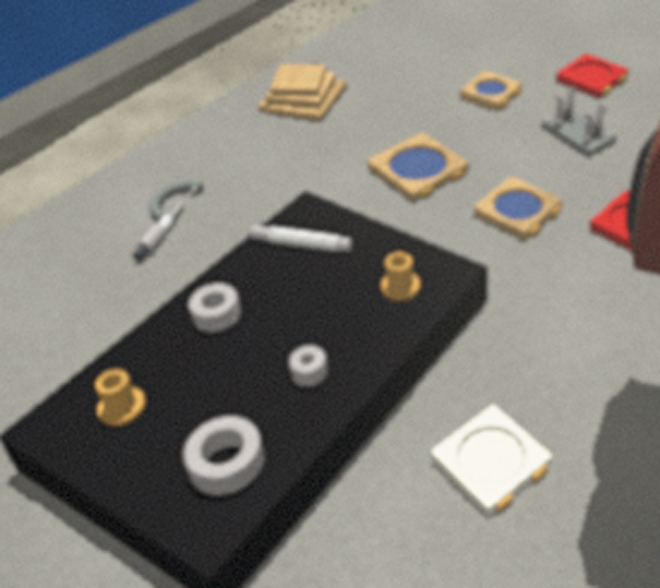

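>>> move_arm:
  rows:
    - {"az": 7}
    - {"az": 7}
    - {"az": 6.6}
    - {"tx": 0.03,"ty": -0.035}
    - {"tx": 0.03,"ty": -0.035}
    - {"tx": 0.03,"ty": -0.035}
    - {"tx": 0.03,"ty": -0.035}
    - {"tx": 0.03,"ty": -0.035}
    - {"tx": 0.03,"ty": -0.035}
    - {"tx": 0.03,"ty": -0.035}
    - {"tx": 0.03,"ty": -0.035}
    - {"tx": 0.03,"ty": -0.035}

```text
schema error: expected keys tx, ty, tz, ax, ay, az, jaw
```

>>> move_arm:
  rows:
    - {"tx": 0,"ty": 0,"tz": 0,"ax": 0,"ay": 0,"az": 7,"jaw": 0}
    - {"tx": 0,"ty": 0,"tz": 0,"ax": 0,"ay": 0,"az": 7,"jaw": 0}
    - {"tx": 0,"ty": 0,"tz": 0,"ax": 0,"ay": 0,"az": 6.6,"jaw": 0}
    - {"tx": 0.03,"ty": -0.035,"tz": 0,"ax": 0,"ay": 0,"az": 0,"jaw": 0}
    - {"tx": 0.03,"ty": -0.035,"tz": 0,"ax": 0,"ay": 0,"az": 0,"jaw": 0}
    - {"tx": 0.03,"ty": -0.035,"tz": 0,"ax": 0,"ay": 0,"az": 0,"jaw": 0}
    - {"tx": 0.03,"ty": -0.035,"tz": 0,"ax": 0,"ay": 0,"az": 0,"jaw": 0}
    - {"tx": 0.03,"ty": -0.035,"tz": 0,"ax": 0,"ay": 0,"az": 0,"jaw": 0}
    - {"tx": 0.03,"ty": -0.035,"tz": 0,"ax": 0,"ay": 0,"az": 0,"jaw": 0}
    - {"tx": 0.03,"ty": -0.035,"tz": 0,"ax": 0,"ay": 0,"az": 0,"jaw": 0}
    - {"tx": 0.03,"ty": -0.035,"tz": 0,"ax": 0,"ay": 0,"az": 0,"jaw": 0}
    - {"tx": 0,"ty": 0,"tz": 0,"ax": 0,"ay": 0,"az": 0,"jaw": 0}

```text
time: 1.35
tool_pos: [0.4705, -0.2976, 0.2257]
tool_rot: [-0.004, 1.0, -0.011, -0.001]
contact_force: [-0.1, -0.7, -0.7]
gripper_width: 1.003
```

```bash
cat > look.py <<'E'
from h import *; import pickle,sys
n=sys.argv[1]; f=grab('wrist'); pickle.dump(f,open(n+'.pkl','wb'))
s=manip.state(); print('t',s['time'],s['tool_pos'].round(4),s['tool_rot'].round(4)); print('cam',(-np.array(f['R']).T@f['t']).round(3), np.array(f['R']).T[:,2].round(3))
im=f['color']; cv2.imwrite('pics/'+n+'.png',cv2.resize(im,None,fx=1.5,fy=1.5)[:,:,::-1])
hsv=cv2.cvtColor(im,cv2.COLOR_RGB2HSV)
m=((hsv[...,0]>105)&(hsv[...,0]<130)&(hsv[...,1]>100)).astype(np.uint8)
nn,l,s,c=cv2.connectedComponentsWithStats(m)
for i in range(1,nn):
    if s[i,4]>200:
        cn,_=cv2.findContours((l==i).astype(np.uint8),0,1); e=cv2.fitEllipse(cn[0])
        print('felt',s[i],np.round(e[0],1),np.round(e[1],1),ray(f,[e[0]],[.008]).round(4))
E
python3 look.py w1
```

```text
t 1.4 [ 0.4692 -0.2992  0.2256] [-0.0037  0.9999 -0.0116 -0.0019]
cam [ 0.541 -0.302  0.368] [-0.278  0.012 -0.96 ]
felt [  30    0   72   70 4105] [65.8 31.6] [66.3 78. ] [[ 0.6028 -0.1144  0.008 ]]
felt [ 253    0   44   29 1034] [274.3  11.9] [30. 46.] [[ 0.6163 -0.3173  0.008 ]]
felt [  65  157   48   47 1696] [ 88.3 180.4] [41.9 50.4] [[ 0.4538 -0.1105  0.008 ]]
```

View pics/w1.png

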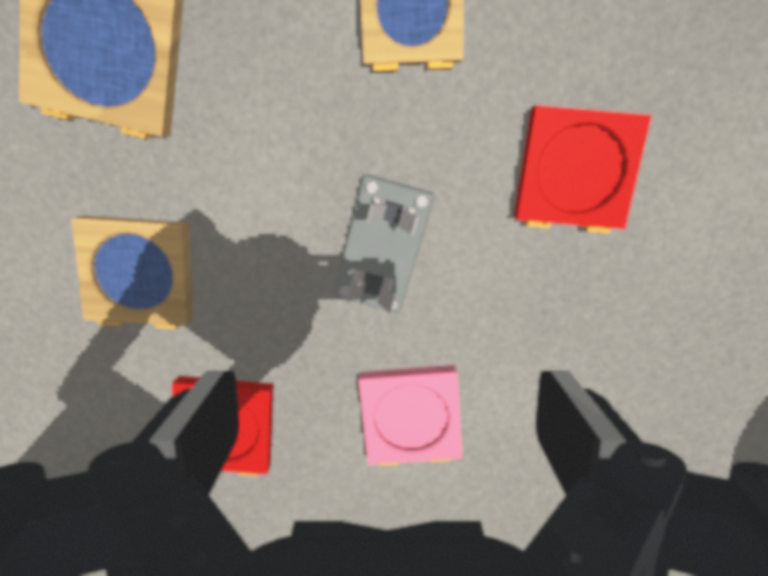

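Wrist view: the clip stand base runs from (363,176)/(433,192) to (397,311) in the 1.5× picture. The three blue-felt cases agree with the top view to about 2 mm. Next I'll measure the stand's pose.

```bash
python3 - <<'E'
from h import *; import pickle
f=pickle.load(open('w1.pkl','rb')); im=f['color']
cv2.imwrite('pics/w1z.png',cv2.resize(im[105:215,210:300],None,fx=5,fy=5,interpolation=cv2.INTER_CUBIC)[:,:,::-1])
g=pickle.load(open('top0.pkl','rb'))
cv2.imwrite('pics/t1z.png',cv2.resize(g['color'][165:210,300:345],None,fx=12,fy=12,interpolation=cv2.INTER_CUBIC)[:,:,::-1])
E
```

```text
(no output)
```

View pics/w1z.png

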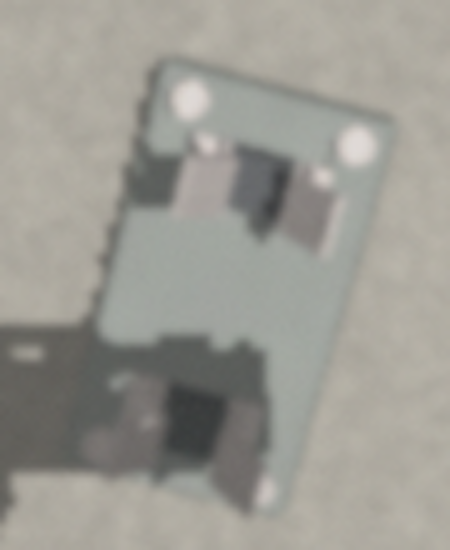

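View pics/t1z.png

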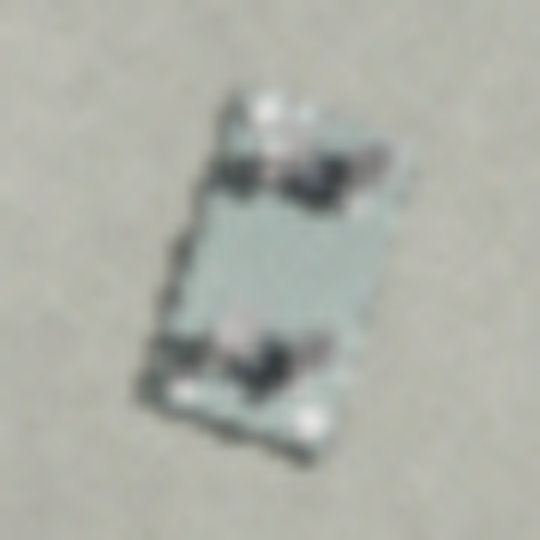

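```bash
python3 - <<'E'
from h import *; import pickle
f=pickle.load(open('w1.pkl','rb')); g=pickle.load(open('top0.pkl','rb'))
a=np.array([[168,62],[393,122],[282,510]])/5+[209.6,104.6]
b=np.array([[238,95],[412,165],[325,460],[150,400]])/12+[299.6,164.6]
A=ray(f,a,[.012]*3);B=ray(g,b,[.012]*4)
print(A.round(4),(A[0]+A[2])/2,np.linalg.norm(A[1]-A[0]),np.linalg.norm(A[2]-A[1]),np.degrees(np.arctan2(*(A[1]-A[2])[[1,0]])),np.degrees(np.arctan2(*(A[0]-A[1])[[1,0]]))-90)
print(B.round(4),B.mean(0),np.linalg.norm(B[1]-B[0]),np.linalg.norm(B[2]-B[1]),np.degrees(np.arctan2(*(B[1]-B[2])[[1,0]])),np.degrees(np.arctan2(*(B[0]-B[3])[[1,0]])),np.degrees(np.arctan2(*(B[0]-B[1])[[1,0]]))-90)
E
```

```text
[[ 0.5191 -0.284   0.012 ]
 [ 0.5058 -0.3308  0.012 ]
 [ 0.4205 -0.3061  0.012 ]] [ 0.46981603 -0.29508658  0.012     ] 0.04858898700276504 0.08875126049727089 -16.107324481270542 -15.917854795125479
[[ 0.5181 -0.2792  0.012 ]
 [ 0.4999 -0.3276  0.012 ]
 [ 0.4169 -0.3033  0.012 ]
 [ 0.432  -0.2551  0.012 ]] [ 0.46672927 -0.29130228  0.012     ] 0.05167943035624609 0.08651331209286839 -16.291331080571773 -15.622887288874265 -20.57230690503016
```

>>> move_arm:
  rows:
    - {"tx": 0,"ty": -0.045,"tz": 0,"ax": 0,"ay": 0,"az": -1.3,"jaw": 0}
    - {"tx": 0,"ty": -0.045,"tz": 0,"ax": 0,"ay": 0,"az": 0,"jaw": 0}
    - {"tx": 0,"ty": -0.045,"tz": 0,"ax": 0,"ay": 0,"az": 0,"jaw": 0}
    - {"tx": 0,"ty": -0.045,"tz": 0,"ax": 0,"ay": 0,"az": 0,"jaw": 0}
    - {"tx": 0,"ty": -0.045,"tz": 0,"ax": 0,"ay": 0,"az": 0,"jaw": 0}
    - {"tx": 0,"ty": -0.045,"tz": 0,"ax": 0,"ay": 0,"az": 0,"jaw": 0}
    - {"tx": 0,"ty": -0.045,"tz": 0,"ax": 0,"ay": 0,"az": 0,"jaw": 0}
    - {"tx": 0,"ty": -0.045,"tz": 0,"ax": 0,"ay": 0,"az": 0,"jaw": 0}
    - {"tx": 0,"ty": -0.045,"tz": 0,"ax": 0,"ay": 0,"az": 0,"jaw": 0}
    - {"tx": 0,"ty": -0.045,"tz": 0,"ax": 0,"ay": 0,"az": 0,"jaw": 0}
    - {"tx": 0,"ty": -0.045,"tz": 0,"ax": 0,"ay": 0,"az": 0,"jaw": 0}
    - {"tx": 0,"ty": 0,"tz": 0,"ax": 0,"ay": 0,"az": 0,"jaw": 0}

```text
time: 2.6
tool_pos: [0.4719, 0.1994, 0.226]
tool_rot: [-0.001, 1.0, -0.011, -0.002]
contact_force: [0.1, -1.0, -0.1]
gripper_width: 1.0
```

```bash
python3 look.py w2; cp pics/w2.png pics/w2v.png
```

```text
t 2.65 [0.4721 0.1973 0.2258] [-6.000e-04  9.999e-01 -1.220e-02 -2.300e-03]
cam [0.542 0.196 0.368] [-0.28   0.007 -0.96 ]
```

View pics/w2.png

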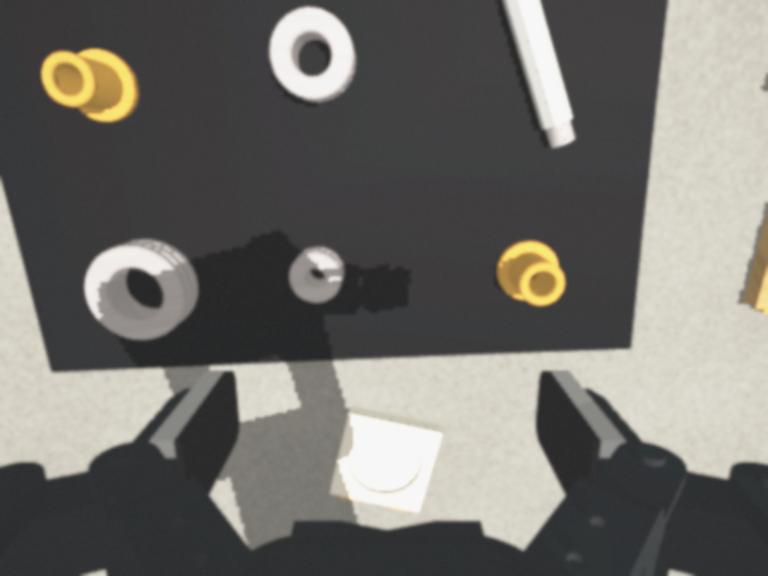

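Wrist view, 1.5×: medium ring top centre near (312,51), small (317,275), large (140,289). The plug runs from (520,0) to (563,135), with its end cylinder at the bottom.

```bash
python3 - <<'E'
from h import *; import pickle
f=pickle.load(open('w2.pkl','rb'))
for n,p,z in [('med',(312,51),.072),('small',(317,275),.07),('large',(140,289),.074),('plugR',(572,122),.058),('plugL',(543,133),.058),('end',(562,145),.058),('mid top',(540,62),.066)]:
    print(n,ray(f,[np.array(p)/1.5],[z]).round(4))
g=pickle.load(open('top0.pkl','rb'))
for n,p,z in [('med',(162,142.3),.072),('small',(157.5,180.7),.07),('large',(122.9,181.6),.074)]: print(n,ray(g,[p],[z]).round(4))
s=pickle.load(open('side0.pkl','rb'))
# side zoom 2.4, offset 50,100
for n,p,z in [('med',(214,299),.072),('small',(309,357),.07),('large',(223,449),.074),('plugA',(250,231),.058),('plugB',(350,242),.058)]:
    print('side',n,ray(s,[np.array(p)/2.4+[50,100]],[z]).round(4))
im=g['color'];cv2.imwrite('pics/tp.png',cv2.resize(im[122:172,180:225],None,fx=12,fy=12,interpolation=cv2.INTER_CUBIC)[:,:,::-1])
E
```

```text
med [[0.5895 0.2349 0.072 ]]
small [[0.4649 0.2406 0.07  ]]
large [[0.4597 0.3475 0.074 ]]
plugR [[0.5503 0.0878 0.058 ]]
plugL [[0.5447 0.1042 0.058 ]]
end [[0.5376 0.0926 0.058 ]]
mid top [[0.5818 0.1108 0.066 ]]
med [[0.5879 0.2367 0.072 ]]
small [[0.4626 0.2434 0.07  ]]
large [[0.4556 0.3521 0.074 ]]
side med [[0.5856 0.2376 0.072 ]]
side small [[0.4608 0.2426 0.07  ]]
side large [[0.4514 0.3562 0.074 ]]
side plugA [[0.6413 0.1352 0.058 ]]
side plugB [[0.5394 0.0912 0.058 ]]
```

View pics/tp.png

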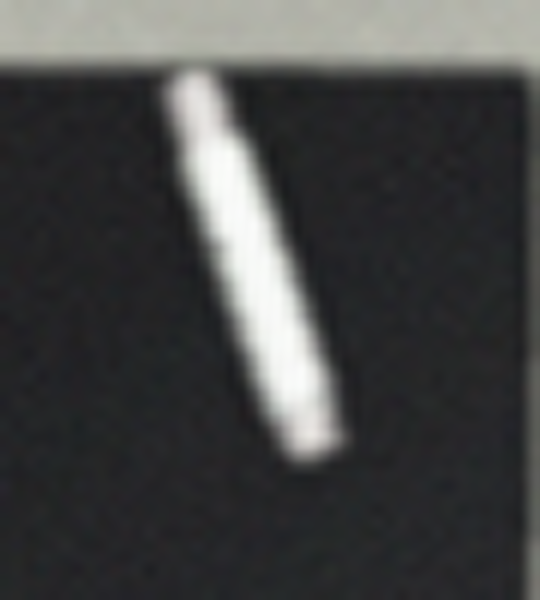

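>>> move_arm:
  rows:
    - {"tx": -0.009,"ty": -0.045,"tz": 0,"ax": 0,"ay": 0,"az": -1.4,"jaw": 0}
    - {"tx": 0,"ty": 0,"tz": 0.04,"ax": 0,"ay": 0,"az": 0,"jaw": 0}
    - {"tx": 0,"ty": 0,"tz": 0.04,"ax": 0,"ay": 0,"az": 0,"jaw": 0}
    - {"tx": 0,"ty": 0,"tz": 0.04,"ax": 0,"ay": 0,"az": 0,"jaw": 0}
    - {"tx": 0,"ty": 0,"tz": 0,"ax": 0,"ay": 0,"az": 0,"jaw": 0}
    - {"tx": 0,"ty": 0,"tz": 0,"ax": 0,"ay": 0,"az": 0,"jaw": 0}

```text
time: 3.25
tool_pos: [0.4692, 0.2342, 0.1056]
tool_rot: [0.001, 1.0, -0.006, 0.001]
contact_force: [0.7, -0.6, 1.0]
gripper_width: 1.0
```

```bash
python3 look.py w3; python3 -c "
from h import *; grab('side','s3.png')"
```

```text
t 3.3 [0.4687 0.2341 0.1053] [ 1.0e-03  1.0e+00 -5.7e-03  6.0e-04]
cam [0.539 0.232 0.248] [-0.274 -0.    -0.962]
```

View pics/w3.png

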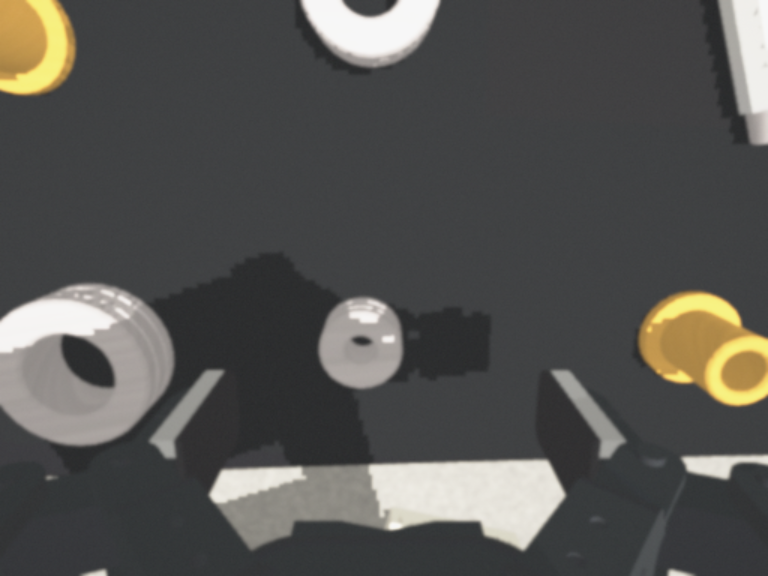

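View pics/s3.png

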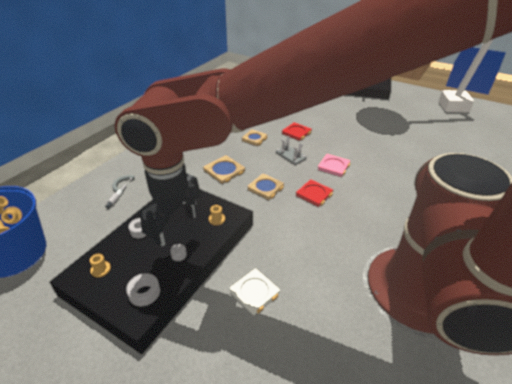

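The small ring's top face is centred near (361,347) in the 1.5× wrist picture, slightly left of the jaw midline at 387.

```bash
python3 - <<'E'
from h import *; import pickle
f=pickle.load(open('w3.pkl','rb'))
print(ray(f,[np.array([361,348])/1.5],[.07]), ray(f,[np.array([361,348])/1.5],[.07])[0]-manip.state()['tool_pos'])
# where tcp would project:
print(proj(f,[[.4687,.2341,.1053],[.4687,.2341,.07]])*1.5)
E
```

```text
[[0.46444747 0.24211203 0.07      ]] [-0.00481158  0.00738506 -0.03619954]
[[381.18301142 379.05174514]
 [381.84505731 337.28294219]]
```

>>> move_arm:
  rows:
    - {"tx": -0.005,"ty": -0.008,"tz": 0,"ax": 0,"ay": 0,"az": 0,"jaw": 0}
    - {"tx": 0,"ty": 0,"tz": 0.025,"ax": 0,"ay": 0,"az": 0,"jaw": 0}
    - {"tx": 0,"ty": 0,"tz": 0.023,"ax": 0,"ay": 0,"az": 0,"jaw": 0}
    - {"tx": 0,"ty": 0,"tz": 0,"ax": 0,"ay": 0,"az": 0,"jaw": 0}

```text
time: 3.75
tool_pos: [0.4709, 0.2458, 0.0675]
tool_rot: [-0.003, 1.0, -0.006, 0.01]
contact_force: [-0.6, -0.4, -0.5]
gripper_width: 1.0
```

>>> move_arm:
  rows:
    - {"tx": -0.005,"ty": 0.003,"tz": 0,"ax": 0,"ay": 0,"az": 0,"jaw": 0}
    - {"tx": 0,"ty": 0,"tz": 0,"ax": 0,"ay": 0,"az": 0,"jaw": 0}

```text
time: 3.95
tool_pos: [0.4672, 0.2439, 0.071]
tool_rot: [-0.004, 1.0, -0.006, 0.012]
contact_force: [0.5, 0.4, 0.3]
gripper_width: 0.999
```

```bash
python3 look.py w4; python3 -c "
from h import *
R=manip.state()['joint_pos'];print(R.round(4))"
```

```text
t 4.0 [0.468  0.2442 0.0717] [-0.0039  0.9999 -0.0061  0.0128]
cam [0.533 0.24  0.215] [-0.253  0.008 -0.967]
[ 3.4060e-01 -3.9600e-02  1.9864e+00 -1.5000e-03  1.1681e+00  1.9242e+00]
```

```bash
cat > d.py <<'E'
# usage: d.py x y z yawdeg  -> tool-frame shift & turn to there
from h import *; import sys
from scipy.spatial.transform import Rotation as Ro
x,y,z,yaw=map(float,sys.argv[1:5]); s=manip.state(); q=s['tool_rot']
R=Ro.from_quat([q[1],q[2],q[3],q[0]]); T=Ro.from_euler('z',yaw,degrees=True)*Ro.from_quat([1,0,0,0])
print('shift mm',(R.inv().apply(np.array([x,y,z])-s['tool_pos'])*1000).round(1),'turn deg',np.degrees((R.inv()*T).as_rotvec()).round(2),'t',round(s['time'],2),'w',s['gripper_width'].round(3),'pos',s['tool_pos'].round(4),'F',np.round(s['contact_force'],1))
E
python3 d.py 0.4637 0.2425 0.057 0
```

```text
Traceback (most recent call last):
  File "d.py", line 6, in <module>
    print('shift mm',(R.inv().apply(np.array([x,y,z])-s['tool_pos'])*1000).round(1),'turn deg',np.degrees((R.inv()*T).as_rotvec()).round(2),'t',round(s['time'],2),'w',s['gripper_width'].round(3),'pos',s['tool_pos'].round(4),'F',np.round(s['contact_force'],1))
                                                                                                                                                                       ^^^^^^^^^^^^^^^^^^^^^^^^
AttributeError: 'float' object has no attribute 'round'
```

```bash
sed -i "s/s\['gripper_width'\].round(3)/round(s['gripper_width'],3)/" d.py
python3 d.py 0.4637 0.2425 0.057 0
```

```text
shift mm [-4.7  1.9 14.6] turn deg [-0.45 -1.47 -0.7 ] t 4.0 w 0.999 pos [0.468  0.2442 0.0717] F [ 0.1 -0.8 -0. ]
```

>>> move_arm:
  rows:
    - {"tx": -0.005,"ty": 0.002,"tz": 0,"ax": -0.5,"ay": -1.5,"az": -0.7,"jaw": 0}
    - {"tx": 0,"ty": 0,"tz": 0.007,"ax": 0,"ay": 0,"az": 0,"jaw": 0}
    - {"tx": 0,"ty": 0,"tz": 0.005,"ax": 0,"ay": 0,"az": 0,"jaw": 0}
    - {"tx": 0,"ty": 0,"tz": 0,"ax": 0,"ay": 0,"az": 0,"jaw": 0}

```text
time: 4.4
tool_pos: [0.4643, 0.2428, 0.0618]
tool_rot: [-0.0, 1.0, 0.001, 0.001]
contact_force: [0.5, 0.1, -0.1]
gripper_width: 0.991
```

```bash
python3 d.py 0.4637 0.2425 0.057 0
```

```text
shift mm [-0.7  0.3  4.7] turn deg [-0.01 -0.12  0.06] t 4.4 w 0.991 pos [0.4643 0.2428 0.0618] F [ 0.5  0.1 -0.1]
```

>>> move_arm:
  rows:
    - {"tx": -0.001,"ty": 0,"tz": 0.006,"ax": 0,"ay": 0,"az": 0,"jaw": 0}
    - {"tx": 0,"ty": 0,"tz": 0,"ax": 0,"ay": 0,"az": 0,"jaw": 100}
    - {"tx": 0,"ty": 0,"tz": 0,"ax": 0,"ay": 0,"az": 0,"jaw": 100}
    - {"tx": 0,"ty": 0,"tz": 0,"ax": 0,"ay": 0,"az": 0,"jaw": 130}
    - {"tx": 0,"ty": 0,"tz": 0,"ax": 0,"ay": 0,"az": 0,"jaw": 130}
    - {"tx": 0,"ty": 0,"tz": 0,"ax": 0,"ay": 0,"az": 0,"jaw": 130}

```text
time: 5.0
tool_pos: [0.4628, 0.2426, 0.0544]
tool_rot: [0.0, 1.0, 0.0, 0.0]
contact_force: [-0.0, -1.2, 0.8]
gripper_width: 0.489
```

```bash
python3 d.py 0.4637 0.2425 0.057 0; python3 look.py w5
```

```text
shift mm [ 0.9  0.1 -2.6] turn deg [ 0.03 -0.03  0.05] t 5.0 w 0.489 pos [0.4628 0.2426 0.0544] F [-0.  -1.2  0.8]
t 5.05 [0.4629 0.2426 0.0544] [2.e-04 1.e+00 4.e-04 3.e-04]
cam [0.532 0.241 0.196] [-0.275 -0.002 -0.961]
```

View pics/w5.png

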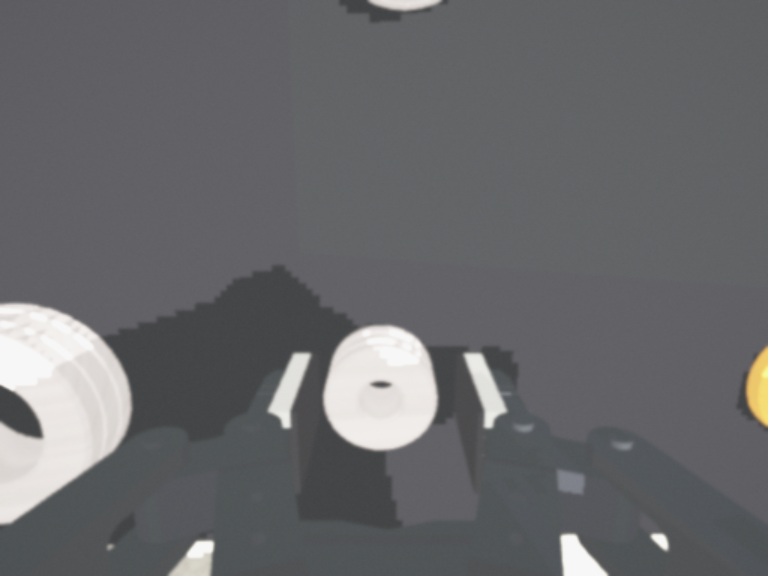

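The ring sits centred between the pads, at (381,395) in the picture.

>>> move_arm:
  rows:
    - {"tx": 0.001,"ty": 0,"tz": -0.002,"ax": 0,"ay": 0,"az": 0,"jaw": 150}
    - {"tx": 0,"ty": 0,"tz": 0,"ax": 0,"ay": 0,"az": 0,"jaw": 170}
    - {"tx": 0,"ty": 0,"tz": 0,"ax": 0,"ay": 0,"az": 0,"jaw": 200}
    - {"tx": 0,"ty": 0,"tz": 0,"ax": 0,"ay": 0,"az": 0,"jaw": 255}
    - {"tx": 0,"ty": 0,"tz": 0,"ax": 0,"ay": 0,"az": 0,"jaw": 255}
    - {"tx": 0,"ty": 0,"tz": 0,"ax": 0,"ay": 0,"az": 0,"jaw": 255}

```text
time: 5.65
tool_pos: [0.4643, 0.2428, 0.0572]
tool_rot: [0.0, 1.0, 0.0, 0.001]
contact_force: [-0.5, 0.2, 0.2]
gripper_width: 0.337
```

```bash
python3 d.py 0.4637 0.2425 0.057 0; python3 look.py w6
```

```text
shift mm [-0.6  0.3  0.2] turn deg [ 0.   -0.09  0.05] t 5.65 w 0.337 pos [0.4643 0.2428 0.0572] F [-0.5  0.2  0.2]
t 5.7 [0.4643 0.2427 0.0571] [1.e-04 1.e+00 5.e-04 7.e-04]
cam [0.534 0.241 0.199] [-0.274 -0.002 -0.962]
```

View pics/w6.png

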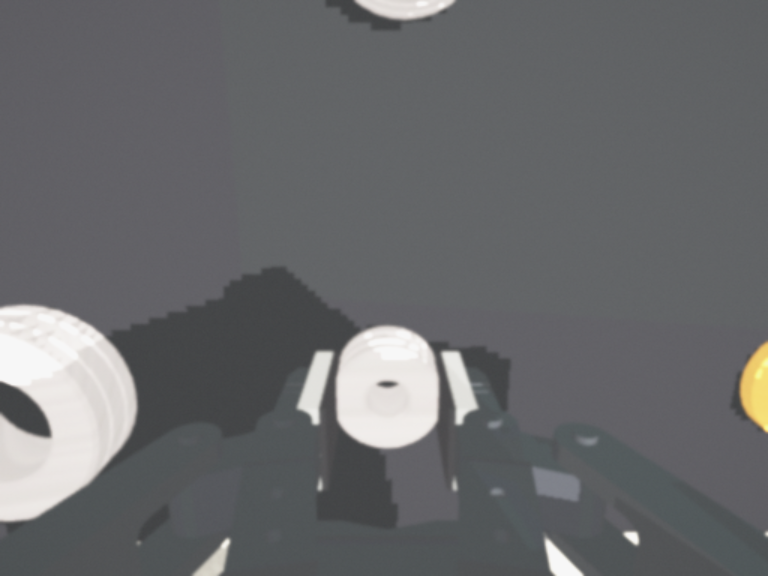

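>>> move_arm:
  rows:
    - {"tx": 0,"ty": 0,"tz": 0,"ax": 0,"ay": 0,"az": 0,"jaw": 255}
    - {"tx": 0,"ty": 0,"tz": 0,"ax": 0,"ay": 0,"az": 0,"jaw": 255}
    - {"tx": 0,"ty": 0,"tz": 0,"ax": 0,"ay": 0,"az": 0,"jaw": 255}

```text
time: 6.0
tool_pos: [0.4643, 0.2427, 0.0572]
tool_rot: [0.0, 1.0, 0.0, 0.001]
contact_force: [-0.1, -0.2, 0.6]
gripper_width: 0.338
```

>>> move_arm:
  rows:
    - {"tx": 0,"ty": 0,"tz": -0.005,"ax": 0,"ay": 0,"az": 0,"jaw": 255}
    - {"tx": 0,"ty": 0,"tz": -0.01,"ax": 0,"ay": 0,"az": 0,"jaw": 255}
    - {"tx": 0,"ty": 0,"tz": 0,"ax": 0,"ay": 0,"az": 0,"jaw": 255}

```text
time: 6.3
tool_pos: [0.4636, 0.2425, 0.0725]
tool_rot: [0.0, 1.0, 0.0, -0.0]
contact_force: [0.7, 0.5, 0.1]
gripper_width: 0.342
```

```bash
python3 d.py 0.4637 0.2425 0.057 0; python3 look.py w7;  python3 -c "
from h import *; f=grab('side');cv2.imwrite('pics/s7.png',cv2.resize(f['color'][170:300,80:240],None,fx=4,fy=4)[:,:,::-1])"
```

```text
shift mm [ 0.1  0.  15.5] turn deg [0.04 0.01 0.05] t 6.3 w 0.342 pos [0.4636 0.2425 0.0725] F [0.7 0.5 0.1]
t 6.35 [0.4631 0.2423 0.0718] [ 5.e-04  1.e+00  5.e-04 -6.e-04]
cam [0.533 0.241 0.215] [-0.276 -0.003 -0.961]
```

View pics/w7.png

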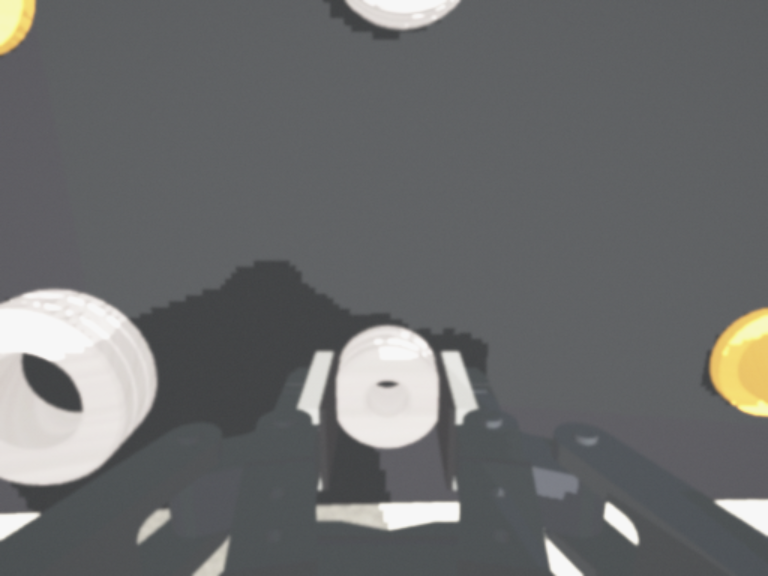

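View pics/s7.png

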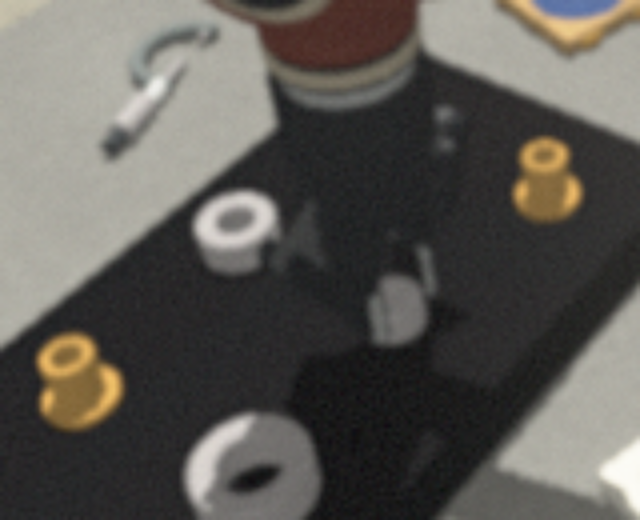

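The small ring is lifted: it stays at (388,385) in the wrist view while the background moves. Next I'll carry it to its case.

>>> move_arm:
  rows:
    - {"tx": 0,"ty": 0,"tz": -0.04,"ax": 0,"ay": 0,"az": 0,"jaw": 255}
    - {"tx": 0,"ty": 0,"tz": -0.04,"ax": 0,"ay": 0,"az": 0,"jaw": 255}
    - {"tx": 0.015,"ty": 0.045,"tz": 0,"ax": 0,"ay": 0,"az": 0,"jaw": 255}
    - {"tx": 0.015,"ty": 0.045,"tz": 0,"ax": 0,"ay": 0,"az": 0,"jaw": 255}
    - {"tx": 0.015,"ty": 0.045,"tz": 0,"ax": 0,"ay": 0,"az": 0,"jaw": 255}
    - {"tx": 0.015,"ty": 0.045,"tz": 0,"ax": 0,"ay": 0,"az": 0,"jaw": 255}
    - {"tx": 0.015,"ty": 0.045,"tz": 0,"ax": 0,"ay": 0,"az": 0,"jaw": 255}
    - {"tx": 0.015,"ty": 0.045,"tz": 0,"ax": 0,"ay": 0,"az": 0,"jaw": 255}
    - {"tx": 0.015,"ty": 0.045,"tz": 0,"ax": 0,"ay": 0,"az": 0,"jaw": 255}
    - {"tx": 0.015,"ty": 0.045,"tz": 0,"ax": 0,"ay": 0,"az": 0,"jaw": 255}
    - {"tx": 0.01,"ty": 0.045,"tz": 0,"ax": 0,"ay": 0,"az": 0,"jaw": 255}
    - {"tx": 0,"ty": 0,"tz": 0,"ax": 0,"ay": 0,"az": 0,"jaw": 255}

```text
time: 7.6
tool_pos: [0.5974, -0.1769, 0.1524]
tool_rot: [0.001, 1.0, 0.004, -0.001]
contact_force: [-0.4, 0.2, -2.1]
gripper_width: 0.333
```

```bash
python3 d.py 0.6246 -0.316 0.12 0
```

```text
shift mm [ 26.2 139.2  32.7] turn deg [0.16 0.15 0.44] t 7.6 w 0.333 pos [ 0.5974 -0.1769  0.1524] F [-0.4  0.2 -2.1]
```

>>> move_arm:
  rows:
    - {"tx": 0.009,"ty": 0.046,"tz": 0,"ax": 0,"ay": 0,"az": 0.4,"jaw": 255}
    - {"tx": 0.009,"ty": 0.046,"tz": 0,"ax": 0,"ay": 0,"az": 0,"jaw": 255}
    - {"tx": 0.009,"ty": 0.046,"tz": 0,"ax": 0,"ay": 0,"az": 0,"jaw": 255}
    - {"tx": 0,"ty": 0,"tz": 0,"ax": 0,"ay": 0,"az": 0,"jaw": 255}
    - {"tx": 0,"ty": 0,"tz": 0,"ax": 0,"ay": 0,"az": 0,"jaw": 255}

```text
time: 8.1
tool_pos: [0.6236, -0.315, 0.1484]
tool_rot: [-0.001, 1.0, 0.0, -0.004]
contact_force: [-0.3, 0.4, -1.5]
gripper_width: 0.337
```

```bash
python3 d.py 0.6246 -0.316 0.12 0; python3 look.py w8
```

```text
shift mm [ 1.2  1.1 28.4] turn deg [-0.16  0.43  0.02] t 8.1 w 0.337 pos [ 0.6236 -0.315   0.1484] F [-0.3  0.4 -1.5]
t 8.15 [ 0.6235 -0.3149  0.1484] [-1.0e-03  1.0e+00  4.0e-04 -3.7e-03]
cam [ 0.694 -0.317  0.29 ] [-0.283  0.001 -0.959]
felt [ 235  156   48   46 1719] [258.3 178.8] [44.8 47.2] [[ 0.6233 -0.3172  0.008 ]]
felt [   0  162   66   76 4071] [ 29.4 200.3] [64.6 80.3] [[ 0.604  -0.1171  0.008 ]]
felt [ 25 324  27  18 201] [ 35. 331.] [ 8.7 30.8] [[ 0.4691 -0.0977  0.008 ]]
```

View pics/w8.png

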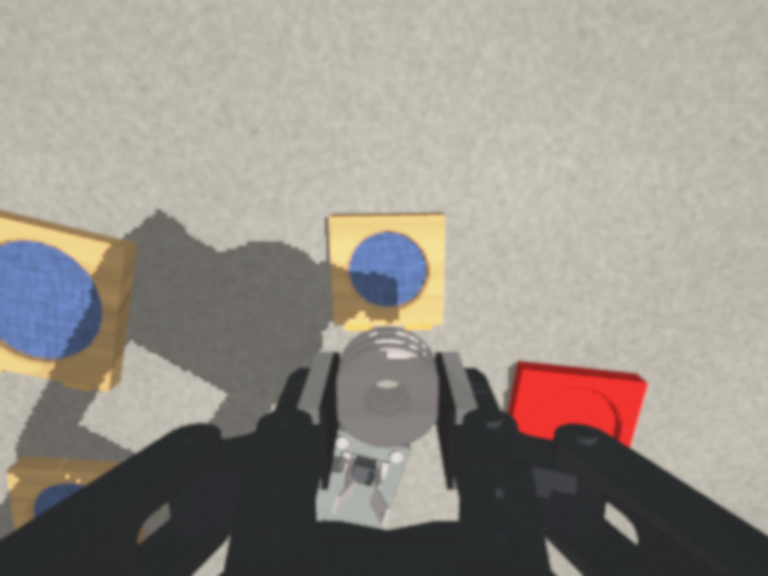

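The small case's recess is at (387,268) in the 1.5× picture, and the wrist and top measurements agree to about 2 mm. I'll lower the ring.

>>> move_arm:
  rows:
    - {"tx": 0.001,"ty": 0.001,"tz": 0.03,"ax": -0.2,"ay": 0.4,"az": 0,"jaw": 255}
    - {"tx": 0,"ty": 0,"tz": 0.03,"ax": 0,"ay": 0,"az": 0,"jaw": 255}
    - {"tx": 0,"ty": 0,"tz": 0.03,"ax": 0,"ay": 0,"az": 0,"jaw": 255}
    - {"tx": 0,"ty": 0,"tz": 0.015,"ax": 0,"ay": 0,"az": 0,"jaw": 255}
    - {"tx": 0,"ty": 0,"tz": 0,"ax": 0,"ay": 0,"az": 0,"jaw": 255}
    - {"tx": 0,"ty": 0,"tz": 0,"ax": 0,"ay": 0,"az": 0,"jaw": 255}

```text
time: 8.75
tool_pos: [0.626, -0.3078, 0.0434]
tool_rot: [0.001, 1.0, 0.004, 0.001]
contact_force: [-0.7, -0.1, -1.9]
gripper_width: 0.337
```

```bash
python3 d.py 0.624 -0.3165 0.0165 0; python3 look.py w9
```

```text
shift mm [-2.1  8.6 26.9] turn deg [ 0.12 -0.15  0.51] t 8.75 w 0.337 pos [ 0.626  -0.3078  0.0434] F [-0.7 -0.1 -1.9]
t 8.8 [ 0.6261 -0.3079  0.0437] [0.0011 1.     0.0045 0.0014]
cam [ 0.695 -0.309  0.186] [-0.273 -0.006 -0.962]
felt [ 234  195   73   39 1491] [274.  214.5] [36.8 71.1] [[ 0.6319 -0.3189  0.008 ]]
```

View pics/w9.png

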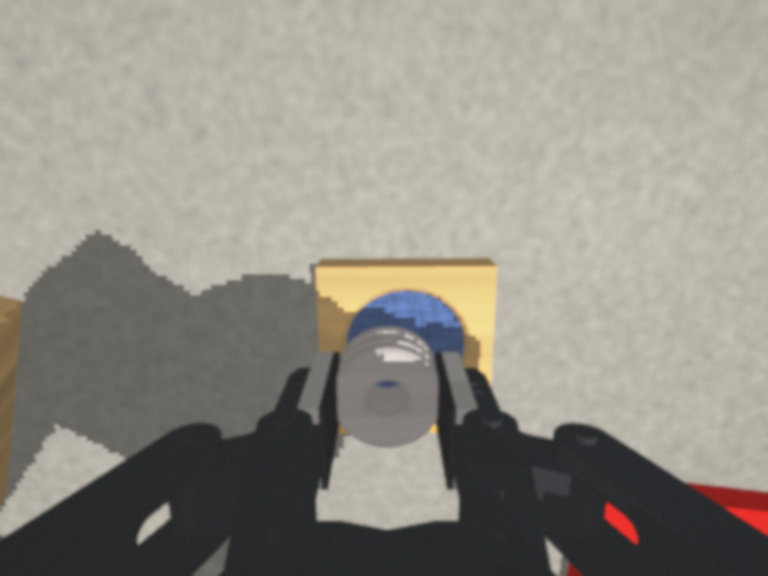

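>>> move_arm:
  rows:
    - {"tx": -0.002,"ty": 0.009,"tz": 0.005,"ax": 0.1,"ay": -0.1,"az": 0.5,"jaw": 255}
    - {"tx": 0,"ty": 0,"tz": 0.006,"ax": 0,"ay": 0,"az": 0,"jaw": 255}
    - {"tx": 0,"ty": 0,"tz": 0.006,"ax": 0,"ay": 0,"az": 0,"jaw": 255}
    - {"tx": 0,"ty": 0,"tz": 0,"ax": 0,"ay": 0,"az": 0,"jaw": 255}

```text
time: 9.2
tool_pos: [0.6268, -0.3197, 0.0309]
tool_rot: [0.003, 1.0, -0.0, 0.004]
contact_force: [-0.3, -0.1, -1.9]
gripper_width: 0.342
```

```bash
python3 d.py 0.624 -0.3165 0.0165 0; python3 look.py w10
```

```text
shift mm [-3.  -3.3 14.3] turn deg [ 0.29 -0.46 -0.04] t 9.2 w 0.342 pos [ 0.6268 -0.3197  0.0309] F [-0.3 -0.1 -1.9]
t 9.25 [ 0.6271 -0.3199  0.0314] [ 2.7e-03  1.0e+00 -3.0e-04  4.3e-03]
cam [ 0.695 -0.321  0.173] [-0.268 -0.006 -0.963]
felt [210 204  76  30 923] [246.5 221.6] [32.9 67. ] [[ 0.6334 -0.3158  0.008 ]]
```

View pics/w10.png

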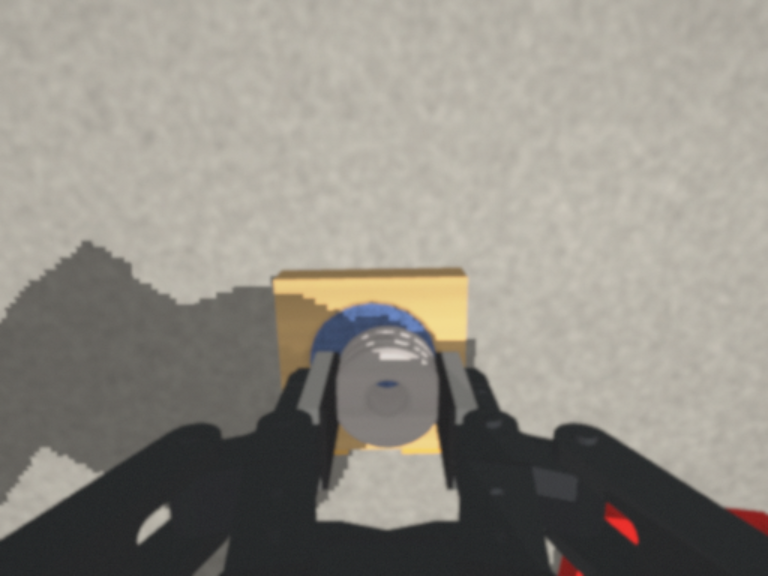

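```bash
python3 - <<'E'
from h import *; import pickle
f=pickle.load(open('w10.pkl','rb'))
A=ray(f,np.array([[274,279],[467,276]])/1.5,[.014]*2);print(A,A.mean(0)-[.032,0,0])
E
```

```text
[[ 0.65435677 -0.28484871  0.014     ]
 [ 0.65513865 -0.34807711  0.014     ]] [ 0.62274771 -0.31646291  0.014     ]
```

Consistent at (0.6235, -0.3165). I'll correct and lower.

>>> move_arm:
  rows:
    - {"tx": -0.0035,"ty": -0.003,"tz": 0.003,"ax": 0.3,"ay": -0.5,"az": 0,"jaw": 255}
    - {"tx": 0,"ty": 0,"tz": 0.004,"ax": 0,"ay": 0,"az": 0,"jaw": 255}
    - {"tx": 0,"ty": 0,"tz": 0,"ax": 0,"ay": 0,"az": 0,"jaw": 255}

```text
time: 9.55
tool_pos: [0.6236, -0.3168, 0.0242]
tool_rot: [-0.0, 1.0, -0.0, -0.0]
contact_force: [0.2, 1.0, -1.9]
gripper_width: 0.344
```

```bash
python3 d.py 0.6235 -0.3165 0.0155 0
```

```text
shift mm [-0.1 -0.3  8.7] turn deg [-0.    0.02 -0.05] t 9.55 w 0.344 pos [ 0.6236 -0.3168  0.0242] F [ 0.2  1.  -1.9]
```

>>> move_arm:
  rows:
    - {"tx": 0,"ty": 0,"tz": 0.003,"ax": 0,"ay": 0,"az": 0,"jaw": 255}
    - {"tx": 0,"ty": 0,"tz": 0.003,"ax": 0,"ay": 0,"az": 0,"jaw": 255}
    - {"tx": 0,"ty": 0,"tz": 0.002,"ax": 0,"ay": 0,"az": 0,"jaw": 255}
    - {"tx": 0,"ty": 0,"tz": 0,"ax": 0,"ay": 0,"az": 0,"jaw": 255}

```text
time: 9.95
tool_pos: [0.6236, -0.3165, 0.0153]
tool_rot: [-0.0, 1.0, -0.0, -0.0]
contact_force: [-0.2, -1.0, -1.3]
gripper_width: 0.337
```

```bash
python3 d.py 0.6235 -0.3165 0.0155 0
```

```text
shift mm [-0.1 -0.  -0.2] turn deg [-0.01  0.03 -0.03] t 9.95 w 0.337 pos [ 0.6236 -0.3165  0.0153] F [-0.2 -1.  -1.3]
```

>>> move_arm:
  rows:
    - {"tx": 0,"ty": 0,"tz": 0.001,"ax": 0,"ay": 0,"az": 0,"jaw": 255}
    - {"tx": 0,"ty": 0,"tz": 0,"ax": 0,"ay": 0,"az": 0,"jaw": 255}

```text
time: 10.15
tool_pos: [0.6239, -0.3167, 0.0156]
tool_rot: [0.0, 1.0, -0.0, -0.0]
contact_force: [-0.6, 0.7, -0.6]
gripper_width: 0.34
```

>>> move_arm:
  rows:
    - {"tx": 0,"ty": 0,"tz": 0,"ax": 0,"ay": 0,"az": 0,"jaw": 150}
    - {"tx": 0,"ty": 0,"tz": 0,"ax": 0,"ay": 0,"az": 0,"jaw": 130}
    - {"tx": 0,"ty": 0,"tz": 0,"ax": 0,"ay": 0,"az": 0,"jaw": 110}
    - {"tx": 0,"ty": 0,"tz": -0.01,"ax": 0,"ay": 0,"az": 0,"jaw": 100}
    - {"tx": 0,"ty": 0,"tz": -0.02,"ax": 0,"ay": 0,"az": 0,"jaw": 100}
    - {"tx": 0,"ty": 0,"tz": -0.04,"ax": 0,"ay": 0,"az": 0,"jaw": 50}
    - {"tx": 0,"ty": 0,"tz": -0.04,"ax": 0,"ay": 0,"az": 0,"jaw": 0}
    - {"tx": 0,"ty": 0,"tz": 0,"ax": 0,"ay": 0,"az": 0,"jaw": 0}

```text
time: 10.95
tool_pos: [0.624, -0.3169, 0.1312]
tool_rot: [0.0, 1.0, -0.0, 0.0]
contact_force: [-0.0, 0.2, 1.3]
gripper_width: 1.002
```

```bash
python3 d.py 0.588 0.2362 0.12 0; python3 look.py w11
```

```text
shift mm [ -36.4 -553.1   11. ] turn deg [ 0.02 -0.   -0.04] t 10.95 w 1.002 pos [ 0.624  -0.3169  0.1312] F [-0.   0.2  1.3]
t 11.0 [ 0.6228 -0.3161  0.1282] [-1.0e-03  1.0e+00 -3.0e-04 -1.6e-03]
cam [ 0.694 -0.319  0.273] [-0.276 -0.002 -0.961]
felt [230 162  52  40 373] [256.2 187.2] [47.8 49. ] [[ 0.622  -0.3177  0.008 ]]
felt [   0  169   52   80 3269] [ 21.7 210.8] [53.3 82.9] [[ 0.6022 -0.1242  0.008 ]]
```

View pics/w11.png

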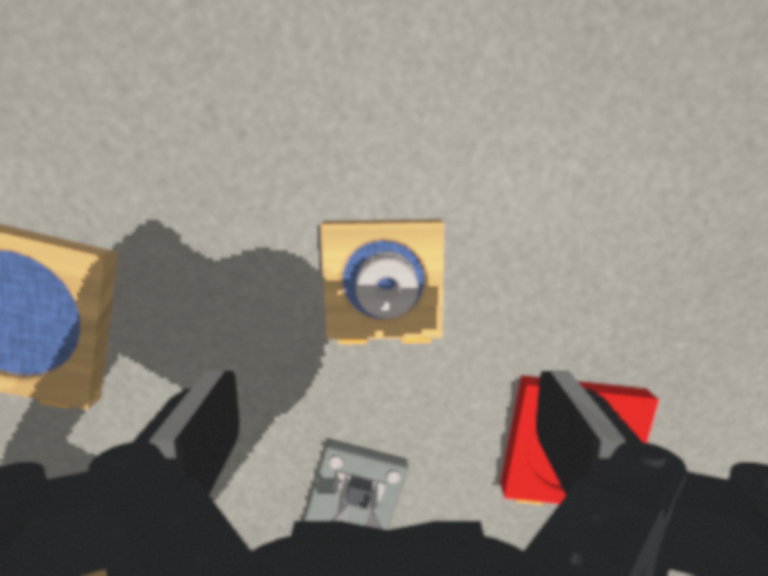

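The small ring is down in the recess, near (388,284), roughly centred. Next is the medium ring.

>>> move_arm:
  rows:
    - {"tx": -0.003,"ty": -0.046,"tz": -0.01,"ax": 0,"ay": 0,"az": 0,"jaw": 0}
    - {"tx": -0.003,"ty": -0.046,"tz": -0.01,"ax": 0,"ay": 0,"az": 0,"jaw": 0}
    - {"tx": -0.003,"ty": -0.048,"tz": 0,"ax": 0,"ay": 0,"az": 0,"jaw": 0}
    - {"tx": -0.003,"ty": -0.048,"tz": 0,"ax": 0,"ay": 0,"az": 0,"jaw": 0}
    - {"tx": -0.003,"ty": -0.048,"tz": 0,"ax": 0,"ay": 0,"az": 0,"jaw": 0}
    - {"tx": -0.003,"ty": -0.048,"tz": 0,"ax": 0,"ay": 0,"az": 0,"jaw": 0}
    - {"tx": -0.003,"ty": -0.048,"tz": 0,"ax": 0,"ay": 0,"az": 0,"jaw": 0}
    - {"tx": -0.003,"ty": -0.048,"tz": 0,"ax": 0,"ay": 0,"az": 0,"jaw": 0}
    - {"tx": -0.003,"ty": -0.048,"tz": 0,"ax": 0,"ay": 0,"az": 0,"jaw": 0}
    - {"tx": -0.003,"ty": -0.048,"tz": 0,"ax": 0,"ay": 0,"az": 0,"jaw": 0}
    - {"tx": -0.003,"ty": -0.048,"tz": 0,"ax": 0,"ay": 0,"az": 0,"jaw": 0}
    - {"tx": 0,"ty": 0,"tz": 0,"ax": 0,"ay": 0,"az": 0,"jaw": 0}

```text
time: 12.2
tool_pos: [0.5833, 0.2256, 0.1405]
tool_rot: [-0.002, 1.0, -0.003, -0.008]
contact_force: [0.3, -0.6, -0.1]
gripper_width: 1.001
```

```bash
python3 d.py 0.588 0.2362 0.11 0
```

```text
shift mm [  5.1 -10.5  30.5] turn deg [-0.19  0.94 -0.38] t 12.2 w 1.001 pos [0.5833 0.2256 0.1405] F [ 0.3 -0.6 -0.1]
```

>>> move_arm:
  rows:
    - {"tx": 0.005,"ty": -0.01,"tz": 0.01,"ax": -0.2,"ay": 0.9,"az": -0.4,"jaw": 0}
    - {"tx": 0,"ty": 0,"tz": 0.02,"ax": 0,"ay": 0,"az": 0,"jaw": 0}
    - {"tx": 0,"ty": 0,"tz": 0,"ax": 0,"ay": 0,"az": 0,"jaw": 0}
    - {"tx": 0,"ty": 0,"tz": 0,"ax": 0,"ay": 0,"az": 0,"jaw": 0}

```text
time: 12.6
tool_pos: [0.5863, 0.236, 0.1071]
tool_rot: [0.001, 1.0, 0.002, -0.002]
contact_force: [0.4, 0.6, 0.8]
gripper_width: 0.995
```

```bash
python3 look.py w12
```

```text
t 12.65 [0.5859 0.2357 0.1067] [ 0.0016  1.      0.0019 -0.0026]
cam [0.657 0.235 0.249] [-0.28  -0.005 -0.96 ]
```

View pics/w12.png

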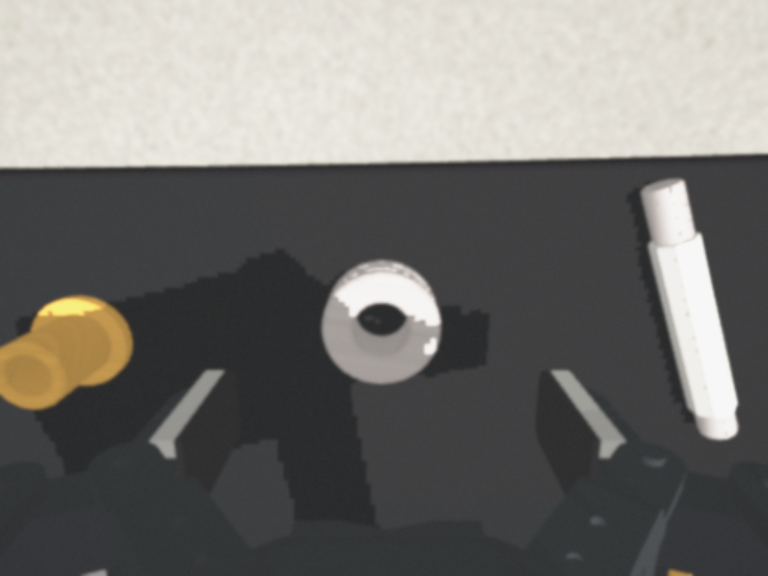

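The medium ring's top face is centred at (381,327). The plug's handle runs from (676,240) to (715,415), with the long end at the top.

```bash
python3 - <<'E'
from h import *; import pickle
f=pickle.load(open('w12.pkl','rb'))
print('med',ray(f,[np.array([381,328])/1.5],[.072]))
A=ray(f,np.array([[676,243],[713,412]])/1.5,[.062]*2);print('plug',A.round(4),A.mean(0).round(4),np.linalg.norm(A[1]-A[0]),np.degrees(np.arctan2(*(A[0]-A[1])[[1,0]])))
g=pickle.load(open('top0.pkl','rb'))
A=ray(g,np.array([[211,135],[305,410]])/12+[179.6,121.6],[.062]*2);print('plug top',A.round(4),A.mean(0).round(4),np.linalg.norm(A[1]-A[0]),np.degrees(np.arctan2(*(A[0]-A[1])[[1,0]])))
E
python3 d.py 0.5885 0.236 0.056 0
```

```text
med [[0.58949746 0.23615544 0.072     ]]
plug [[0.62   0.1254 0.062 ]
 [0.5491 0.0989 0.062 ]] [0.5845 0.1122 0.062 ] 0.075721932441194 20.44021123241334
plug top [[0.6258 0.1265 0.062 ]
 [0.5503 0.0976 0.062 ]] [0.588 0.112 0.062] 0.08091603785952749 20.950175745646774
shift mm [ 2.8 -0.4 50.7] turn deg [0.18 0.3  0.22] t 12.65 w 1.0 pos [0.5859 0.2357 0.1067] F [-0.6  0.1 -0.1]
```

>>> move_arm:
  rows:
    - {"tx": 0.003,"ty": 0,"tz": 0.01,"ax": 0.2,"ay": 0.3,"az": 0.2,"jaw": 0}
    - {"tx": 0,"ty": 0,"tz": 0.015,"ax": 0,"ay": 0,"az": 0,"jaw": 0}
    - {"tx": 0,"ty": 0,"tz": 0.01,"ax": 0,"ay": 0,"az": 0,"jaw": 0}
    - {"tx": 0,"ty": 0,"tz": 0.005,"ax": 0,"ay": 0,"az": 0,"jaw": 0}
    - {"tx": 0,"ty": 0,"tz": 0,"ax": 0,"ay": 0,"az": 0,"jaw": 0}

```text
time: 13.15
tool_pos: [0.5902, 0.234, 0.0646]
tool_rot: [-0.0, 1.0, -0.001, 0.001]
contact_force: [0.6, 0.2, -1.1]
gripper_width: 0.997
```

```bash
cd .;python3 d.py 0.5885 0.236 0.056 0
```

```text
shift mm [-1.7 -2.   8.6] turn deg [-0.05 -0.11 -0.15] t 13.15 w 0.997 pos [0.5902 0.234  0.0646] F [ 0.6  0.2 -1.1]
```

>>> move_arm:
  rows:
    - {"tx": -0.002,"ty": -0.002,"tz": 0.003,"ax": 0,"ay": 0,"az": 0,"jaw": 0}
    - {"tx": 0,"ty": 0,"tz": 0.003,"ax": 0,"ay": 0,"az": 0,"jaw": 40}
    - {"tx": 0,"ty": 0,"tz": 0.002,"ax": 0,"ay": 0,"az": 0,"jaw": 80}
    - {"tx": 0,"ty": 0,"tz": 0,"ax": 0,"ay": 0,"az": 0,"jaw": 80}
    - {"tx": 0,"ty": 0,"tz": 0,"ax": 0,"ay": 0,"az": 0,"jaw": 80}

```text
time: 13.65
tool_pos: [0.5885, 0.2366, 0.0567]
tool_rot: [-0.001, 1.0, -0.001, 0.002]
contact_force: [-0.1, 0.2, 0.2]
gripper_width: 0.685
```

```bash
cd .;python3 d.py 0.5885 0.236 0.056 0
```

```text
shift mm [-0.   0.6  0.7] turn deg [-0.08 -0.19 -0.13] t 13.65 w 0.685 pos [0.5885 0.2366 0.0567] F [-0.1  0.2  0.2]
```

>>> move_arm:
  rows:
    - {"tx": 0,"ty": 0,"tz": 0,"ax": 0,"ay": 0,"az": 0,"jaw": 110}
    - {"tx": 0,"ty": 0,"tz": 0,"ax": 0,"ay": 0,"az": 0,"jaw": 130}
    - {"tx": 0,"ty": 0,"tz": 0,"ax": 0,"ay": 0,"az": 0,"jaw": 150}
    - {"tx": 0,"ty": 0,"tz": 0,"ax": 0,"ay": 0,"az": 0,"jaw": 255}
    - {"tx": 0,"ty": 0,"tz": 0,"ax": 0,"ay": 0,"az": 0,"jaw": 255}
    - {"tx": 0,"ty": 0,"tz": 0,"ax": 0,"ay": 0,"az": 0,"jaw": 255}

```text
time: 14.25
tool_pos: [0.5892, 0.2369, 0.0578]
tool_rot: [-0.001, 1.0, -0.001, 0.003]
contact_force: [0.1, -0.5, 0.2]
gripper_width: 0.498
```

```bash
cd .;python3 d.py 0.5885 0.236 0.056 0
```

```text
shift mm [-0.7  0.9  1.8] turn deg [-0.11 -0.29 -0.12] t 14.25 w 0.498 pos [0.5892 0.2369 0.0578] F [ 0.1 -0.5  0.2]
```

>>> move_arm:
  rows:
    - {"tx": 0,"ty": 0,"tz": -0.01,"ax": 0,"ay": 0,"az": 0,"jaw": 255}
    - {"tx": 0,"ty": 0,"tz": -0.02,"ax": 0,"ay": 0,"az": 0,"jaw": 255}
    - {"tx": 0,"ty": 0,"tz": -0.03,"ax": 0,"ay": 0,"az": 0,"jaw": 255}
    - {"tx": 0,"ty": 0,"tz": -0.03,"ax": 0,"ay": 0,"az": 0,"jaw": 255}
    - {"tx": 0,"ty": 0,"tz": 0,"ax": 0,"ay": 0,"az": 0,"jaw": 255}

```text
time: 14.75
tool_pos: [0.5866, 0.2358, 0.1491]
tool_rot: [0.0, 1.0, -0.001, -0.001]
contact_force: [-0.5, 0.5, -0.2]
gripper_width: 0.495
```

```bash
cd .;python3 d.py 0.454 -0.110 0.14 0; python3 look.py w13
```

```text
shift mm [-131.8  346.1    9.5] turn deg [ 0.03  0.08 -0.13] t 14.75 w 0.495 pos [0.5866 0.2358 0.1491] F [-0.5  0.5 -0.2]
t 14.8 [0.5852 0.2355 0.1465] [ 7.0e-04  1.0e+00 -1.1e-03 -2.5e-03]
cam [0.657 0.234 0.291] [-0.277 -0.001 -0.961]
```

View pics/w13.png

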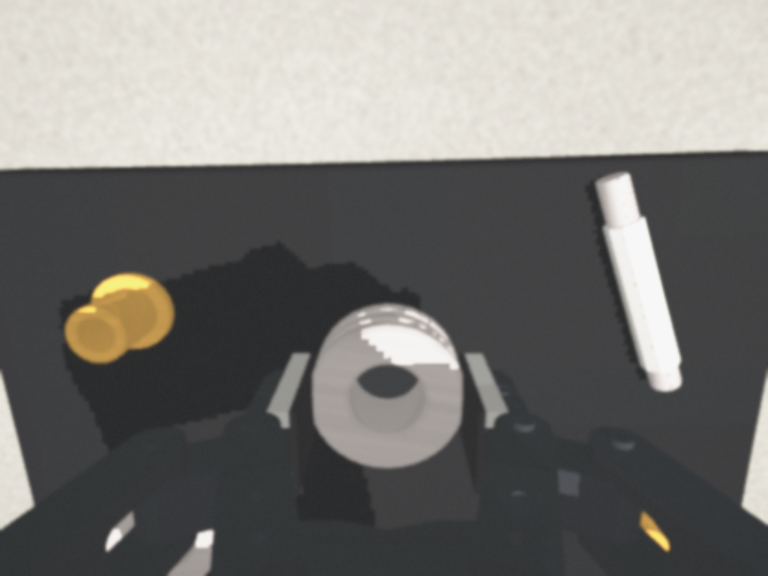

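The medium ring is held, at (387,385).

>>> move_arm:
  rows:
    - {"tx": -0.017,"ty": 0.046,"tz": 0,"ax": 0,"ay": 0,"az": 0,"jaw": 255}
    - {"tx": -0.017,"ty": 0.046,"tz": 0,"ax": 0,"ay": 0,"az": 0,"jaw": 255}
    - {"tx": -0.017,"ty": 0.046,"tz": 0,"ax": 0,"ay": 0,"az": 0,"jaw": 255}
    - {"tx": -0.017,"ty": 0.046,"tz": 0,"ax": 0,"ay": 0,"az": 0,"jaw": 255}
    - {"tx": -0.017,"ty": 0.046,"tz": 0,"ax": 0,"ay": 0,"az": 0,"jaw": 255}
    - {"tx": -0.017,"ty": 0.046,"tz": 0,"ax": 0,"ay": 0,"az": 0,"jaw": 255}
    - {"tx": -0.017,"ty": 0.046,"tz": 0,"ax": 0,"ay": 0,"az": 0,"jaw": 255}
    - {"tx": 0,"ty": 0,"tz": 0,"ax": 0,"ay": 0,"az": 0,"jaw": 255}

```text
time: 15.6
tool_pos: [0.4549, -0.0918, 0.133]
tool_rot: [0.0, 1.0, 0.001, -0.013]
contact_force: [0.0, 1.0, -1.8]
gripper_width: 0.496
```

```bash
cd .;python3 d.py 0.454 -0.110 0.1 0
```

```text
shift mm [-0.1 18.1 33. ] turn deg [0.05 1.47 0.15] t 15.6 w 0.496 pos [ 0.4549 -0.0918  0.133 ] F [ 0.   1.  -1.8]
```

>>> move_arm:
  rows:
    - {"tx": 0,"ty": 0.018,"tz": 0.01,"ax": 0,"ay": 1.5,"az": 0.2,"jaw": 255}
    - {"tx": 0,"ty": 0,"tz": 0.015,"ax": 0,"ay": 0,"az": 0,"jaw": 255}
    - {"tx": 0,"ty": 0,"tz": 0.01,"ax": 0,"ay": 0,"az": 0,"jaw": 255}
    - {"tx": 0,"ty": 0,"tz": 0,"ax": 0,"ay": 0,"az": 0,"jaw": 255}

```text
time: 16.0
tool_pos: [0.4506, -0.1099, 0.0912]
tool_rot: [-0.002, 1.0, -0.003, -0.003]
contact_force: [-0.9, -0.4, -2.0]
gripper_width: 0.494
```

```bash
cd .;python3 d.py 0.454 -0.110 0.0165 0; python3 look.py w14
```

```text
shift mm [ 3.9  0.3 74.6] turn deg [-0.2   0.36 -0.3 ] t 16.0 w 0.494 pos [ 0.4506 -0.1099  0.0912] F [-0.9 -0.4 -2. ]
t 16.05 [ 0.4509 -0.1099  0.0918] [-0.0016  1.     -0.0024 -0.0028]
cam [ 0.521 -0.112  0.233] [-0.282  0.003 -0.959]
felt [229   0  66  12 536] [261.3   4.4] [11.1 68.1] [[ 0.5719 -0.1145  0.008 ]]
felt [ 219  157   78   56 3137] [257.7 185.6] [55.5 83.1] [[ 0.46   -0.1116  0.008 ]]
```

View pics/w14.png

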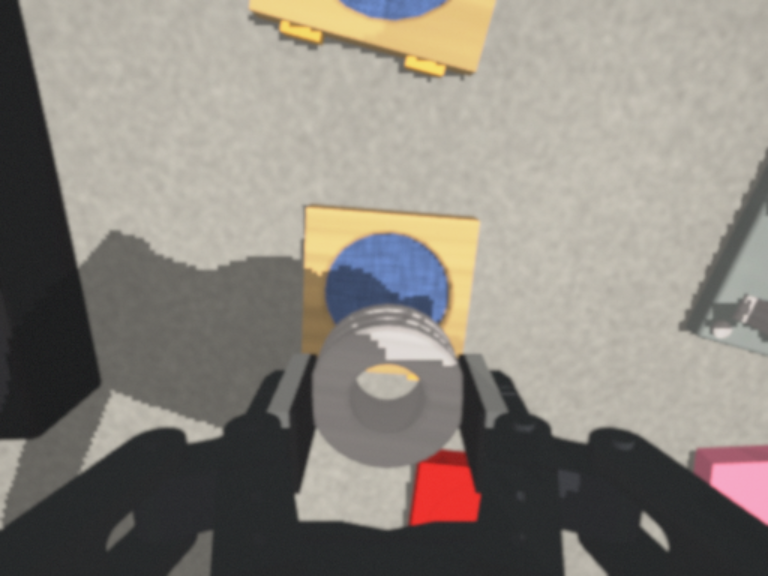

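```bash
python3 - <<'E'
from h import *; import pickle
f=pickle.load(open('w14.pkl','rb'))
A=ray(f,np.array([[305,207],[478,218]])/1.5,[.014]*2);v=A[1]-A[0];n=np.array([v[1],-v[0],0])/np.linalg.norm(v)
print(A,np.linalg.norm(v),A.mean(0)+n*.038, A.mean(0)-n*.038, ray(f,[np.array([388,291])/1.5],[.011]))
E
```

```text
[[ 0.49389037 -0.07647605  0.014     ]
 [ 0.48865516 -0.15164309  0.014     ]] 0.07534912372875002 [ 0.4533646  -0.11141935  0.014     ] [ 0.52918094 -0.11669979  0.014     ] [[ 0.45477369 -0.11222827  0.011     ]]
```

Case medium at (0.4535, -0.111). I'll lower, and set up the rotation fix along the way.

>>> move_arm:
  rows:
    - {"tx": 0.003,"ty": 0.001,"tz": 0.015,"ax": -0.2,"ay": 0.3,"az": -0.3,"jaw": 255}
    - {"tx": 0,"ty": 0,"tz": 0.015,"ax": 0,"ay": 0,"az": 0,"jaw": 255}
    - {"tx": 0,"ty": 0,"tz": 0.01,"ax": 0,"ay": 0,"az": 0,"jaw": 255}
    - {"tx": 0,"ty": 0,"tz": 0.005,"ax": 0,"ay": 0,"az": 0,"jaw": 255}
    - {"tx": 0,"ty": 0,"tz": 0,"ax": 0,"ay": 0,"az": 0,"jaw": 255}

```text
time: 16.55
tool_pos: [0.4564, -0.109, 0.0471]
tool_rot: [0.001, 1.0, 0.003, 0.001]
contact_force: [0.5, -1.7, -2.4]
gripper_width: 0.497
```

```bash
cd .;python3 d.py 0.4535 -0.111 0.016 0
```

```text
shift mm [-3.   2.  31.1] turn deg [ 0.07 -0.15  0.31] t 16.55 w 0.497 pos [ 0.4564 -0.109   0.0471] F [ 0.5 -1.7 -2.4]
```

>>> move_arm:
  rows:
    - {"tx": -0.003,"ty": 0.002,"tz": 0.006,"ax": 0.1,"ay": -0.2,"az": 0.3,"jaw": 255}
    - {"tx": 0,"ty": 0,"tz": 0.007,"ax": 0,"ay": 0,"az": 0,"jaw": 255}
    - {"tx": 0,"ty": 0,"tz": 0.005,"ax": 0,"ay": 0,"az": 0,"jaw": 255}
    - {"tx": 0,"ty": 0,"tz": 0.003,"ax": 0,"ay": 0,"az": 0,"jaw": 255}
    - {"tx": 0,"ty": 0,"tz": 0,"ax": 0,"ay": 0,"az": 0,"jaw": 255}

```text
time: 17.05
tool_pos: [0.4545, -0.1116, 0.0261]
tool_rot: [0.0, 1.0, 0.0, 0.001]
contact_force: [0.6, -0.1, -1.9]
gripper_width: 0.499
```

```bash
cd .;python3 d.py 0.4535 -0.111 0.016 0
```

```text
shift mm [-1.1 -0.6 10.1] turn deg [ 0.03 -0.09  0.  ] t 17.05 w 0.499 pos [ 0.4545 -0.1116  0.0261] F [ 0.6 -0.1 -1.9]
```

>>> move_arm:
  rows:
    - {"tx": -0.001,"ty": 0,"tz": 0.004,"ax": 0,"ay": 0,"az": 0,"jaw": 255}
    - {"tx": 0,"ty": 0,"tz": 0.003,"ax": 0,"ay": 0,"az": 0,"jaw": 255}
    - {"tx": 0,"ty": 0,"tz": 0.002,"ax": 0,"ay": 0,"az": 0,"jaw": 255}
    - {"tx": 0,"ty": 0,"tz": 0,"ax": 0,"ay": 0,"az": 0,"jaw": 255}

```text
time: 17.45
tool_pos: [0.4538, -0.1117, 0.0167]
tool_rot: [0.0, 1.0, -0.0, 0.001]
contact_force: [0.5, -0.2, -1.5]
gripper_width: 0.499
```

```bash
cd .;python3 d.py 0.4535 -0.111 0.0158 0
```

```text
shift mm [-0.3 -0.7  0.9] turn deg [ 0.04 -0.13 -0.  ] t 17.45 w 0.499 pos [ 0.4538 -0.1117  0.0167] F [ 0.5 -0.2 -1.5]
```

>>> move_arm:
  rows:
    - {"tx": 0,"ty": 0,"tz": 0.0015,"ax": 0,"ay": 0,"az": 0,"jaw": 255}
    - {"tx": 0,"ty": 0,"tz": 0.0005,"ax": 0,"ay": 0,"az": 0,"jaw": 255}
    - {"tx": 0,"ty": 0,"tz": 0,"ax": 0,"ay": 0,"az": 0,"jaw": 255}

```text
time: 17.75
tool_pos: [0.4544, -0.112, 0.016]
tool_rot: [0.001, 1.0, 0.0, 0.001]
contact_force: [-0.5, 0.5, -2.7]
gripper_width: 0.495
```

>>> move_arm:
  rows:
    - {"tx": -0.0005,"ty": 0,"tz": 0.0015,"ax": 0,"ay": 0,"az": 0,"jaw": 255}
    - {"tx": 0,"ty": 0,"tz": 0,"ax": 0,"ay": 0,"az": 0,"jaw": 255}

```text
time: 17.95
tool_pos: [0.455, -0.1123, 0.0161]
tool_rot: [0.001, 1.0, -0.0, 0.002]
contact_force: [-0.3, -0.8, -1.7]
gripper_width: 0.494
```

```bash
cd .;python3 look.py w15
```

```text
t 18.0 [ 0.4551 -0.1123  0.016 ] [7.0e-04 1.0e+00 0.0e+00 2.3e-03]
cam [ 0.524 -0.114  0.158] [-0.272 -0.003 -0.962]
felt [198 196 108  39 914] [254.1 231.9] [67.4 99.4] [[ 0.4618 -0.1124  0.008 ]]
felt [240 245  37  19 488] [257.8 253.9] [17.9 33.3] [[ 0.4501 -0.1141  0.008 ]]
```

View pics/w15.png

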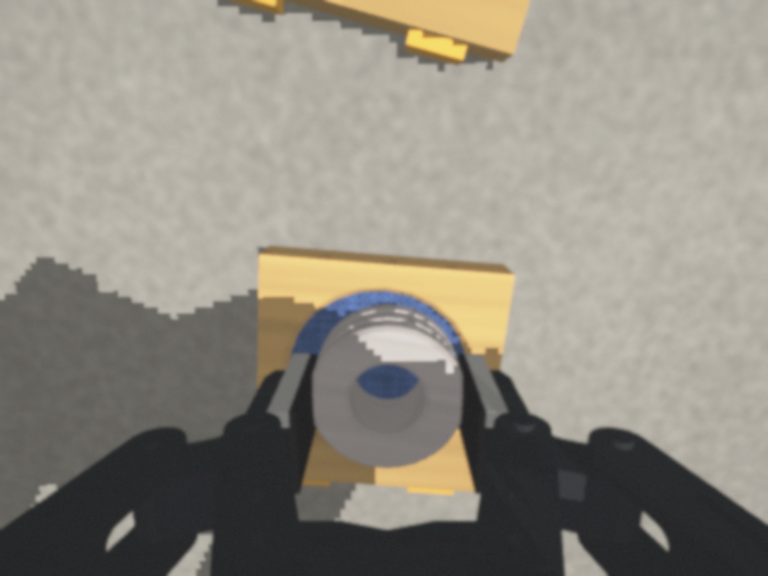

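>>> move_arm:
  rows:
    - {"tx": -0.002,"ty": -0.001,"tz": 0.002,"ax": 0,"ay": -0.2,"az": 0,"jaw": 255}
    - {"tx": 0,"ty": 0,"tz": 0.0015,"ax": 0,"ay": 0,"az": 0,"jaw": 255}

```text
time: 18.2
tool_pos: [0.4553, -0.1125, 0.0157]
tool_rot: [0.002, 1.0, 0.0, 0.002]
contact_force: [-8.7, 2.3, 14.0]
gripper_width: 0.495
```

```bash
cd .;python3 d.py 0.4535 -0.111 0.0158 0
```

```text
shift mm [-1.8 -1.5 -0.1] turn deg [ 0.18 -0.23  0.01] t 18.2 w 0.495 pos [ 0.4553 -0.1125  0.0157] F [-8.7  2.3 14. ]
```

Contact with the floor (14 N up). I'll release.

>>> move_arm:
  rows:
    - {"tx": 0,"ty": 0,"tz": 0,"ax": 0,"ay": 0,"az": 0,"jaw": 110}
    - {"tx": 0,"ty": 0,"tz": 0,"ax": 0,"ay": 0,"az": 0,"jaw": 90}
    - {"tx": 0,"ty": 0,"tz": 0,"ax": 0,"ay": 0,"az": 0,"jaw": 70}
    - {"tx": 0,"ty": 0,"tz": -0.01,"ax": 0,"ay": 0,"az": 0,"jaw": 40}
    - {"tx": 0,"ty": 0,"tz": -0.02,"ax": 0,"ay": 0,"az": 0,"jaw": 0}
    - {"tx": 0,"ty": 0,"tz": -0.04,"ax": 0,"ay": 0,"az": 0,"jaw": 0}
    - {"tx": 0,"ty": 0,"tz": -0.04,"ax": 0,"ay": 0,"az": 0,"jaw": 0}
    - {"tx": 0,"ty": 0,"tz": -0.02,"ax": 0,"ay": 0,"az": 0,"jaw": 0}
    - {"tx": 0,"ty": 0,"tz": 0,"ax": 0,"ay": 0,"az": 0,"jaw": 0}

```text
time: 19.1
tool_pos: [0.4535, -0.1115, 0.1511]
tool_rot: [0.001, 1.0, 0.0, 0.001]
contact_force: [-1.1, 0.1, -0.2]
gripper_width: 0.997
```

```bash
cd .;python3 d.py 0.4565 0.3515 0.14 0; python3 look.py w16
```

```text
shift mm [   3.  -463.     9.8] turn deg [ 0.16 -0.14  0.  ] t 19.1 w 0.997 pos [ 0.4535 -0.1115  0.1511] F [-1.1  0.1 -0.2]
t 19.15 [ 0.4529 -0.1112  0.1496] [1.e-03 1.e+00 0.e+00 3.e-04]
cam [ 0.523 -0.113  0.293] [-0.273 -0.004 -0.962]
felt [ 215    0   89   36 2326] [258.8  14.7] [36.6 92.7] [[ 0.583  -0.1149  0.008 ]]
felt [224 149  42  55 322] [268.4 186.1] [67.3 88.2] [[ 0.4473 -0.1233  0.008 ]]
felt [248 172  21  16 245] [258.4 179.5] [14.7 19.5] [[ 0.4533 -0.1145  0.008 ]]
```

View pics/w16.png

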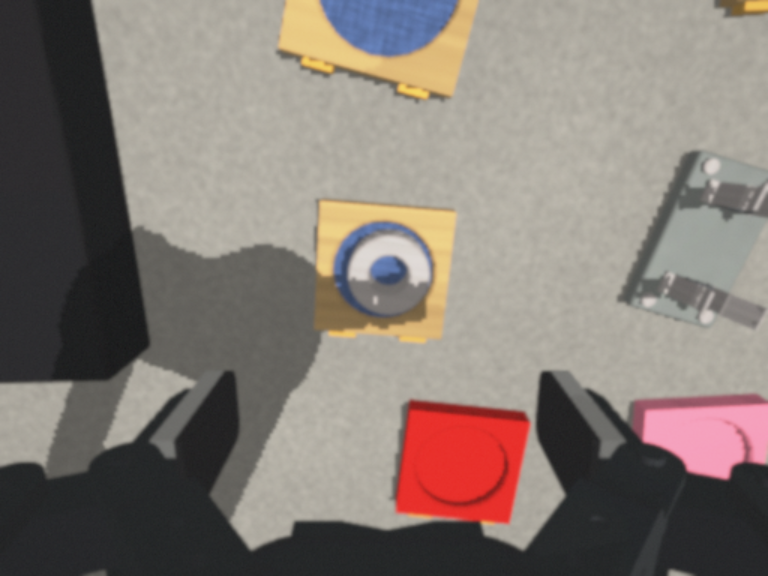

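The medium ring sits in its recess at (388,272). Next is the large ring.

>>> move_arm:
  rows:
    - {"tx": 0,"ty": -0.048,"tz": -0.005,"ax": 0,"ay": 0,"az": 0,"jaw": 0}
    - {"tx": 0,"ty": -0.048,"tz": 0,"ax": 0,"ay": 0,"az": 0,"jaw": 0}
    - {"tx": 0,"ty": -0.048,"tz": 0,"ax": 0,"ay": 0,"az": 0,"jaw": 0}
    - {"tx": 0,"ty": -0.048,"tz": 0,"ax": 0,"ay": 0,"az": 0,"jaw": 0}
    - {"tx": 0,"ty": -0.048,"tz": 0,"ax": 0,"ay": 0,"az": 0,"jaw": 0}
    - {"tx": 0,"ty": -0.048,"tz": 0,"ax": 0,"ay": 0,"az": 0,"jaw": 0}
    - {"tx": 0,"ty": -0.048,"tz": 0,"ax": 0,"ay": 0,"az": 0,"jaw": 0}
    - {"tx": 0,"ty": -0.048,"tz": 0,"ax": 0,"ay": 0,"az": 0,"jaw": 0}
    - {"tx": 0,"ty": -0.04,"tz": 0,"ax": 0,"ay": 0,"az": 0,"jaw": 0}
    - {"tx": 0,"ty": 0,"tz": 0,"ax": 0,"ay": 0,"az": 0,"jaw": 0}

```text
time: 20.15
tool_pos: [0.445, 0.3251, 0.1344]
tool_rot: [0.004, 1.0, -0.004, -0.011]
contact_force: [0.8, -1.1, 0.8]
gripper_width: 1.0
```

```bash
cd .;python3 d.py 0.4565 0.3515 0.12 0
```

```text
shift mm [ 11.6 -26.6  13.9] turn deg [ 0.48  1.26 -0.47] t 20.15 w 1.0 pos [0.445  0.3251 0.1344] F [ 0.8 -1.1  0.8]
```

>>> move_arm:
  rows:
    - {"tx": 0.012,"ty": -0.027,"tz": 0.007,"ax": 0.5,"ay": 1.2,"az": -0.5,"jaw": 0}
    - {"tx": 0,"ty": 0,"tz": 0.007,"ax": 0,"ay": 0,"az": 0,"jaw": 0}
    - {"tx": 0,"ty": 0,"tz": 0,"ax": 0,"ay": 0,"az": 0,"jaw": 0}
    - {"tx": 0,"ty": 0,"tz": 0,"ax": 0,"ay": 0,"az": 0,"jaw": 0}

```text
time: 20.55
tool_pos: [0.4531, 0.3498, 0.1115]
tool_rot: [0.004, 1.0, 0.001, -0.006]
contact_force: [-0.0, -0.1, 0.1]
gripper_width: 1.001
```

```bash
cd .;python3 d.py 0.4565 0.3515 0.12 0; python3 look.py w17
```

```text
shift mm [ 3.3 -1.7 -8.5] turn deg [0.43 0.66 0.15] t 20.55 w 1.001 pos [0.4531 0.3498 0.1115] F [-0.  -0.1  0.1]
t 20.6 [0.4529 0.3495 0.1114] [ 0.0039  1.      0.0011 -0.0059]
cam [0.524 0.349 0.253] [-0.287 -0.01  -0.958]
```

View pics/w17.png

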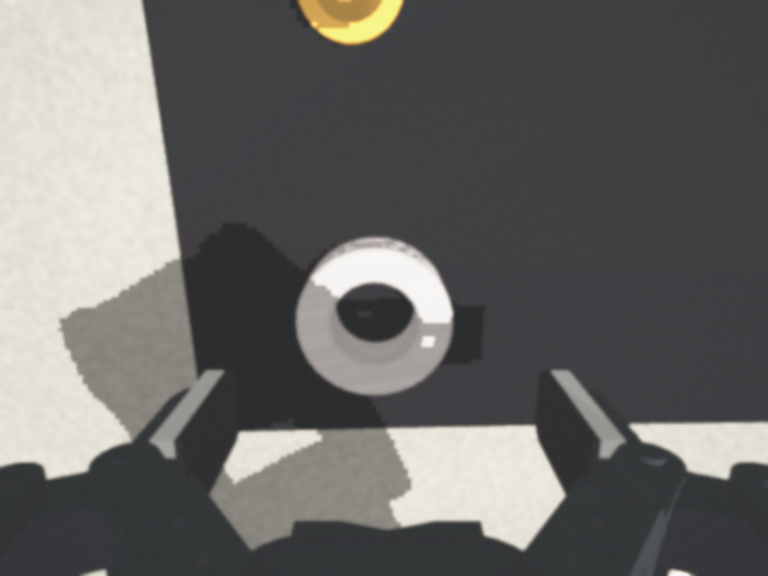

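The large ring's top face is centred at (374,322).

```bash
python3 - <<'E'
from h import *; import pickle
f=pickle.load(open('w17.pkl','rb'))
print(ray(f,[np.array([374,322])/1.5],[.074]))
E
python3 d.py 0.457 0.3515 0.055 0
```

```text
[[0.45761716 0.35242558 0.074     ]]
shift mm [ 4.7 -2.4 56.3] turn deg [0.45 0.68 0.13] t 20.6 w 0.999 pos [0.4529 0.3495 0.1114] F [-0.7  0.1 -0.9]
```

>>> move_arm:
  rows:
    - {"tx": 0.005,"ty": -0.003,"tz": 0.007,"ax": 0.4,"ay": 0.7,"az": 0.1,"jaw": 0}
    - {"tx": 0,"ty": 0,"tz": 0.01,"ax": 0,"ay": 0,"az": 0,"jaw": 0}
    - {"tx": 0,"ty": 0,"tz": 0.008,"ax": 0,"ay": 0,"az": 0,"jaw": 0}
    - {"tx": 0,"ty": 0,"tz": 0,"ax": 0,"ay": 0,"az": 0,"jaw": 0}

```text
time: 21.0
tool_pos: [0.4587, 0.3505, 0.0847]
tool_rot: [0.0, 1.0, -0.001, 0.001]
contact_force: [-0.2, 0.2, -0.3]
gripper_width: 1.0
```

```bash
cd .;python3 d.py 0.457 0.352 0.055 0
```

```text
shift mm [-1.8 -1.5 29.7] turn deg [ 0.02 -0.12 -0.16] t 21.0 w 1.0 pos [0.4587 0.3505 0.0847] F [-0.2  0.2 -0.3]
```

>>> move_arm:
  rows:
    - {"tx": -0.002,"ty": -0.002,"tz": 0.008,"ax": 0,"ay": 0,"az": -0.1,"jaw": 0}
    - {"tx": 0,"ty": 0,"tz": 0.01,"ax": 0,"ay": 0,"az": 0,"jaw": 0}
    - {"tx": 0,"ty": 0,"tz": 0.007,"ax": 0,"ay": 0,"az": 0,"jaw": 0}
    - {"tx": 0,"ty": 0,"tz": 0,"ax": 0,"ay": 0,"az": 0,"jaw": 30}

```text
time: 21.4
tool_pos: [0.4563, 0.3525, 0.0572]
tool_rot: [0.0, 1.0, -0.0, 0.001]
contact_force: [-0.6, -1.2, -0.3]
gripper_width: 0.883
```

```bash
cd .;python3 d.py 0.457 0.352 0.055 0; python3 look.py w18
```

```text
shift mm [0.6 0.5 2.2] turn deg [ 0.03 -0.09 -0.05] t 21.4 w 0.883 pos [0.4563 0.3525 0.0572] F [-0.6 -1.2 -0.3]
t 21.45 [0.4566 0.3526 0.0577] [ 1.0e-04  1.0e+00 -4.0e-04  1.1e-03]
cam [0.526 0.351 0.199] [-0.274 -0.002 -0.962]
```

View pics/w18.png

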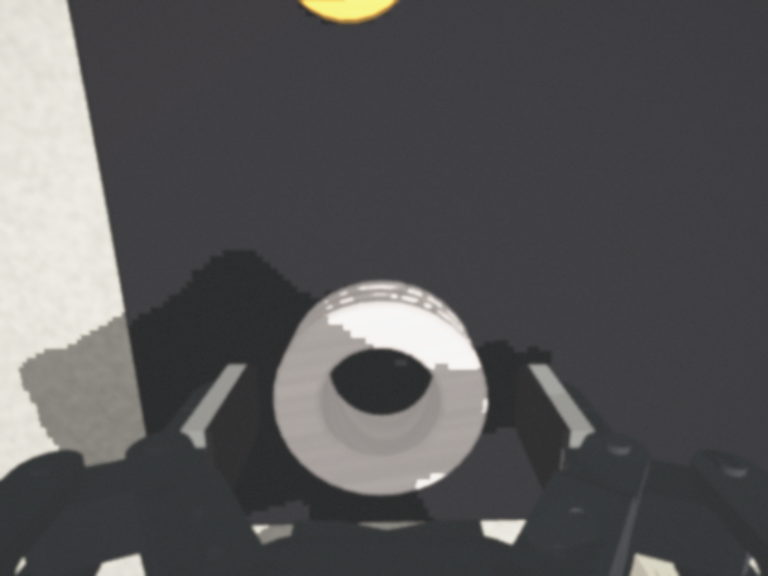

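The ring is centred between the pads. I'll descend slightly and close.

>>> move_arm:
  rows:
    - {"tx": 0,"ty": 0,"tz": 0.003,"ax": 0,"ay": 0,"az": 0,"jaw": 50}
    - {"tx": 0,"ty": 0,"tz": 0.001,"ax": 0,"ay": 0,"az": 0,"jaw": 70}
    - {"tx": 0,"ty": 0,"tz": 0,"ax": 0,"ay": 0,"az": 0,"jaw": 85}
    - {"tx": 0,"ty": 0,"tz": 0,"ax": 0,"ay": 0,"az": 0,"jaw": 100}
    - {"tx": 0,"ty": 0,"tz": 0,"ax": 0,"ay": 0,"az": 0,"jaw": 255}
    - {"tx": 0,"ty": 0,"tz": 0,"ax": 0,"ay": 0,"az": 0,"jaw": 255}
    - {"tx": 0,"ty": 0,"tz": 0,"ax": 0,"ay": 0,"az": 0,"jaw": 255}

```text
time: 22.15
tool_pos: [0.4574, 0.354, 0.0552]
tool_rot: [-0.001, 1.0, -0.0, 0.002]
contact_force: [-1.8, 0.3, 0.8]
gripper_width: 0.673
```

```bash
cd .;python3 d.py 0.457 0.352 0.055 0
```

```text
shift mm [-0.4  2.   0.2] turn deg [-0.16 -0.24 -0.05] t 22.15 w 0.673 pos [0.4574 0.354  0.0552] F [-1.8  0.3  0.8]
```

>>> move_arm:
  rows:
    - {"tx": 0,"ty": 0,"tz": -0.01,"ax": 0,"ay": 0,"az": 0,"jaw": 255}
    - {"tx": 0,"ty": 0,"tz": -0.02,"ax": 0,"ay": 0,"az": 0,"jaw": 255}
    - {"tx": 0,"ty": 0,"tz": -0.03,"ax": 0,"ay": 0,"az": 0,"jaw": 255}
    - {"tx": 0,"ty": 0,"tz": -0.03,"ax": 0,"ay": 0,"az": 0,"jaw": 255}
    - {"tx": 0,"ty": 0,"tz": 0,"ax": 0,"ay": 0,"az": 0,"jaw": 255}

```text
time: 22.65
tool_pos: [0.4537, 0.3508, 0.1434]
tool_rot: [0.002, 1.0, -0.0, -0.002]
contact_force: [1.1, 0.7, -3.5]
gripper_width: 0.673
```

```bash
cd .;python3 d.py 0.604 -0.114 0.14 0; python3 look.py w19
```

```text
shift mm [150.7 464.6   5. ] turn deg [ 0.29  0.28 -0.05] t 22.65 w 0.673 pos [0.4537 0.3508 0.1434] F [ 1.1  0.7 -3.5]
t 22.7 [0.4524 0.35   0.1406] [ 3.6e-03  1.0e+00 -4.0e-04 -4.3e-03]
cam [0.524 0.35  0.285] [-0.281 -0.006 -0.96 ]
```

View pics/w19.png

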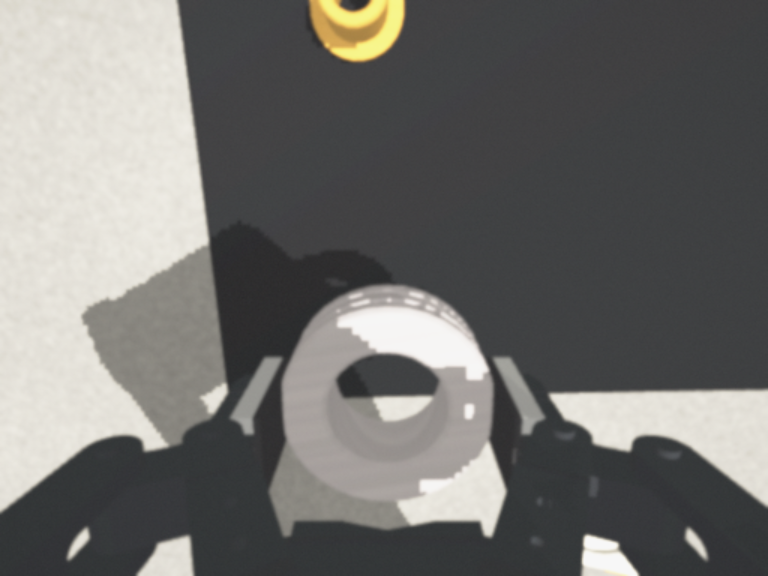

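The large ring is held level, at (387,402). I'll carry it to its case.

>>> move_arm:
  rows:
    - {"tx": 0.015,"ty": 0.046,"tz": -0.01,"ax": 0.3,"ay": 0.3,"az": 0,"jaw": 255}
    - {"tx": 0.015,"ty": 0.046,"tz": 0,"ax": 0,"ay": 0,"az": 0,"jaw": 255}
    - {"tx": 0.015,"ty": 0.046,"tz": 0,"ax": 0,"ay": 0,"az": 0,"jaw": 255}
    - {"tx": 0.015,"ty": 0.046,"tz": 0,"ax": 0,"ay": 0,"az": 0,"jaw": 255}
    - {"tx": 0.015,"ty": 0.046,"tz": 0,"ax": 0,"ay": 0,"az": 0,"jaw": 255}
    - {"tx": 0.015,"ty": 0.046,"tz": 0,"ax": 0,"ay": 0,"az": 0,"jaw": 255}
    - {"tx": 0.015,"ty": 0.046,"tz": 0,"ax": 0,"ay": 0,"az": 0,"jaw": 255}
    - {"tx": 0.015,"ty": 0.046,"tz": 0,"ax": 0,"ay": 0,"az": 0,"jaw": 255}
    - {"tx": 0.015,"ty": 0.046,"tz": 0,"ax": 0,"ay": 0,"az": 0,"jaw": 255}
    - {"tx": 0,"ty": 0,"tz": 0,"ax": 0,"ay": 0,"az": 0,"jaw": 255}

```text
time: 23.7
tool_pos: [0.5785, -0.0793, 0.124]
tool_rot: [0.002, 1.0, 0.003, -0.018]
contact_force: [0.2, 0.3, -4.6]
gripper_width: 0.672
```

```bash
cd .;python3 d.py 0.604 -0.114 0.1 0
```

```text
shift mm [26.2 34.7 23.2] turn deg [0.25 2.1  0.32] t 23.7 w 0.672 pos [ 0.5785 -0.0793  0.124 ] F [ 0.2  0.3 -4.6]
```

>>> move_arm:
  rows:
    - {"tx": 0.026,"ty": 0.034,"tz": -0.005,"ax": 0.2,"ay": 2,"az": 0.3,"jaw": 255}
    - {"tx": 0,"ty": 0,"tz": 0.01,"ax": 0,"ay": 0,"az": 0,"jaw": 255}
    - {"tx": 0,"ty": 0,"tz": 0.005,"ax": 0,"ay": 0,"az": 0,"jaw": 255}
    - {"tx": 0,"ty": 0,"tz": 0,"ax": 0,"ay": 0,"az": 0,"jaw": 255}

```text
time: 24.1
tool_pos: [0.5994, -0.1133, 0.1019]
tool_rot: [-0.002, 1.0, -0.002, -0.008]
contact_force: [-0.1, 0.5, -5.0]
gripper_width: 0.678
```

```bash
cd .;python3 d.py 0.604 -0.114 0.1 0; python3 look.py w20
```

```text
shift mm [4.7 0.7 1.8] turn deg [-0.27  0.93 -0.18] t 24.1 w 0.678 pos [ 0.5994 -0.1133  0.1019] F [-0.1  0.5 -5. ]
t 24.15 [ 0.5989 -0.1129  0.1017] [-0.0026  1.     -0.0014 -0.0086]
cam [ 0.671 -0.116  0.243] [-0.292  0.004 -0.957]
felt [ 210  140   96   64 4202] [257.8 172.2] [ 62.5 102.8] [[ 0.615  -0.1149  0.008 ]]
```

View pics/w20.png

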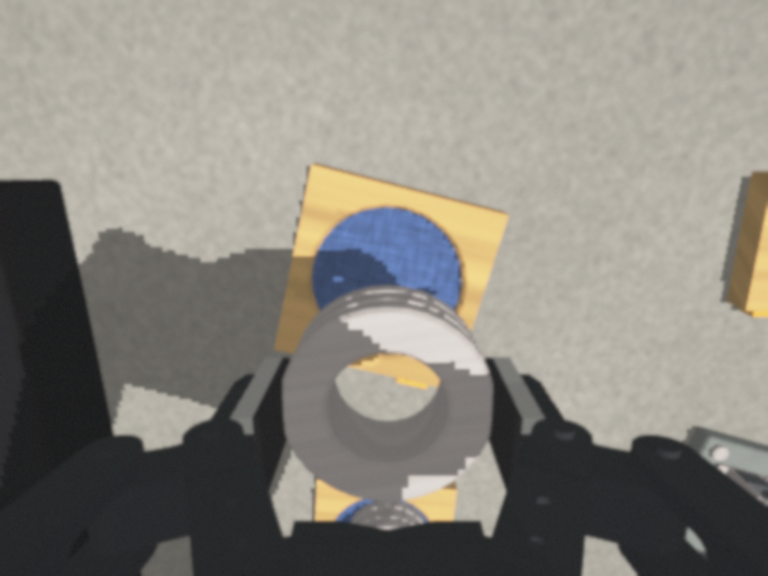

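```bash
python3 - <<'E'
from h import *; import pickle
f=pickle.load(open('w20.pkl','rb'))
A=ray(f,np.array([[311,164],[508,214]])/1.5,[.014]*2);v=A[1]-A[0];n=np.array([v[1],-v[0],0])/np.linalg.norm(v)
print(A,np.linalg.norm(v),A.mean(0)+n*.046, ray(f,[np.array([388,276])/1.5],[.011]))
E
```

```text
[[ 0.65932606 -0.08164672  0.014     ]
 [ 0.63685412 -0.17023214  0.014     ]] 0.09139127351364627 [ 0.60350236 -0.11462862  0.014     ] [[ 0.60695896 -0.11553495  0.011     ]]
```

Large case at (0.604, -0.1145).

>>> move_arm:
  rows:
    - {"tx": 0.005,"ty": 0.001,"tz": 0.01,"ax": -0.3,"ay": 0.9,"az": -0.2,"jaw": 255}
    - {"tx": 0,"ty": 0,"tz": 0.015,"ax": 0,"ay": 0,"az": 0,"jaw": 255}
    - {"tx": 0,"ty": 0,"tz": 0.015,"ax": 0,"ay": 0,"az": 0,"jaw": 255}
    - {"tx": 0,"ty": 0,"tz": 0.008,"ax": 0,"ay": 0,"az": 0,"jaw": 255}
    - {"tx": 0,"ty": 0,"tz": 0,"ax": 0,"ay": 0,"az": 0,"jaw": 255}

```text
time: 24.65
tool_pos: [0.602, -0.11, 0.0495]
tool_rot: [-0.0, 1.0, 0.003, -0.002]
contact_force: [-0.2, -0.1, -4.6]
gripper_width: 0.675
```

```bash
cd .;python3 d.py 0.604 -0.1145 0.0132 0
```

```text
shift mm [ 2.2  4.6 36.3] turn deg [-0.06  0.26  0.3 ] t 24.65 w 0.675 pos [ 0.602  -0.11    0.0495] F [-0.2 -0.1 -4.6]
```

>>> move_arm:
  rows:
    - {"tx": 0.002,"ty": 0.004,"tz": 0.005,"ax": 0,"ay": 0.3,"az": 0.3,"jaw": 255}
    - {"tx": 0,"ty": 0,"tz": 0.008,"ax": 0,"ay": 0,"az": 0,"jaw": 255}
    - {"tx": 0,"ty": 0,"tz": 0.006,"ax": 0,"ay": 0,"az": 0,"jaw": 255}
    - {"tx": 0,"ty": 0,"tz": 0.004,"ax": 0,"ay": 0,"az": 0,"jaw": 255}
    - {"tx": 0,"ty": 0,"tz": 0,"ax": 0,"ay": 0,"az": 0,"jaw": 255}

```text
time: 25.15
tool_pos: [0.6049, -0.1147, 0.0254]
tool_rot: [-0.0, 1.0, -0.0, 0.001]
contact_force: [0.2, -0.1, -4.6]
gripper_width: 0.673
```

```bash
cd .;python3 d.py 0.604 -0.1145 0.0132 0; python3 look.py w21
```

```text
shift mm [-1.  -0.2 12.2] turn deg [-0.03 -0.15 -0.04] t 25.15 w 0.673 pos [ 0.6049 -0.1147  0.0254] F [ 0.2 -0.1 -4.6]
t 25.2 [ 0.6051 -0.1147  0.0257] [-1.0e-04  1.0e+00 -3.0e-04  1.5e-03]
cam [ 0.674 -0.116  0.168] [-0.273 -0.001 -0.962]
felt [ 185  174  137   64 2161] [256.9 245.1] [131.  139.7] [[ 0.6004 -0.1161  0.008 ]]
felt [ 226  237   65   42 1899] [257.8 257.2] [39.4 61.1] [[ 0.5935 -0.1165  0.008 ]]
```

View pics/w21.png

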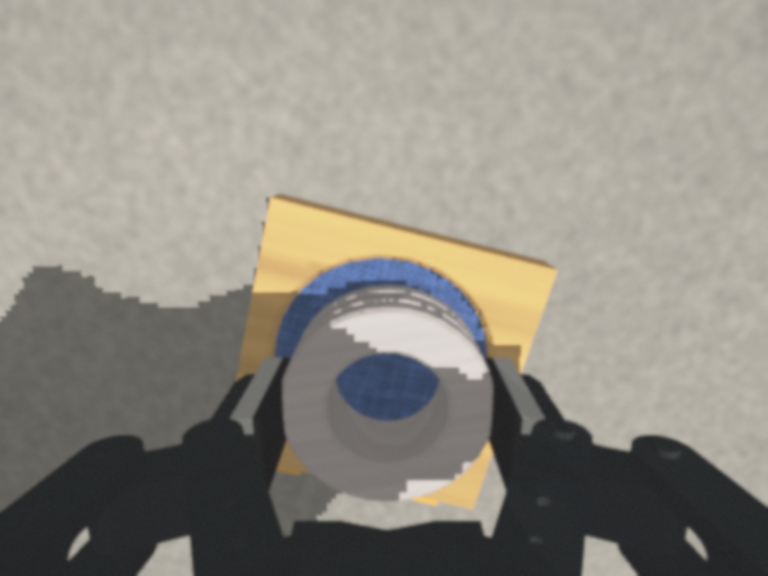

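>>> move_arm:
  rows:
    - {"tx": -0.001,"ty": 0,"tz": 0.004,"ax": 0,"ay": -0.1,"az": 0,"jaw": 255}
    - {"tx": 0,"ty": 0,"tz": 0.004,"ax": 0,"ay": 0,"az": 0,"jaw": 255}
    - {"tx": 0,"ty": 0,"tz": 0.002,"ax": 0,"ay": 0,"az": 0,"jaw": 255}
    - {"tx": 0,"ty": 0,"tz": 0.001,"ax": 0,"ay": 0,"az": 0,"jaw": 255}

```text
time: 25.6
tool_pos: [0.605, -0.115, 0.0151]
tool_rot: [0.0, 1.0, -0.0, 0.002]
contact_force: [0.3, 0.4, -4.1]
gripper_width: 0.672
```

```bash
cd .;python3 d.py 0.604 -0.1145 0.0132 0
```

```text
shift mm [-1.  -0.5  1.9] turn deg [ 0.02 -0.19 -0.04] t 25.6 w 0.672 pos [ 0.605  -0.115   0.0151] F [ 0.3  0.4 -4.1]
```

>>> move_arm:
  rows:
    - {"tx": -0.0005,"ty": 0,"tz": 0.002,"ax": 0,"ay": -0.2,"az": 0,"jaw": 255}
    - {"tx": 0,"ty": 0,"tz": 0.001,"ax": 0,"ay": 0,"az": 0,"jaw": 255}
    - {"tx": 0,"ty": 0,"tz": 0.001,"ax": 0,"ay": 0,"az": 0,"jaw": 255}

```text
time: 25.9
tool_pos: [0.6048, -0.1151, 0.0133]
tool_rot: [0.0, 1.0, -0.0, -0.001]
contact_force: [-5.2, 1.2, 5.0]
gripper_width: 0.67
```

Contact at the expected height. I'll release.

>>> move_arm:
  rows:
    - {"tx": 0,"ty": 0,"tz": 0,"ax": 0,"ay": 0,"az": 0,"jaw": 70}
    - {"tx": 0,"ty": 0,"tz": 0,"ax": 0,"ay": 0,"az": 0,"jaw": 40}
    - {"tx": 0,"ty": 0,"tz": 0,"ax": 0,"ay": 0,"az": 0,"jaw": 0}
    - {"tx": 0,"ty": 0,"tz": -0.005,"ax": 0,"ay": 0,"az": 0,"jaw": 0}
    - {"tx": 0,"ty": 0,"tz": -0.02,"ax": 0,"ay": 0,"az": 0,"jaw": 0}
    - {"tx": 0,"ty": 0,"tz": -0.04,"ax": 0,"ay": 0,"az": 0,"jaw": 0}
    - {"tx": 0,"ty": 0,"tz": -0.04,"ax": 0,"ay": 0,"az": 0,"jaw": 0}
    - {"tx": 0,"ty": 0,"tz": -0.02,"ax": 0,"ay": 0,"az": 0,"jaw": 0}
    - {"tx": 0,"ty": 0,"tz": 0,"ax": 0,"ay": 0,"az": 0,"jaw": 0}

```text
time: 26.8
tool_pos: [0.607, -0.1157, 0.1452]
tool_rot: [0.001, 1.0, -0.0, 0.003]
contact_force: [0.1, 0.5, 0.9]
gripper_width: 1.004
```

```bash
cd .;python3 d.py 0.586 0.112 0.14 20.6; python3 look.py w22
```

```text
shift mm [ -21.2 -227.7    4.6] turn deg [  0.2   -0.31 -20.63] t 26.8 w 1.004 pos [ 0.607  -0.1157  0.1452] F [0.1 0.5 0.9]
t 26.85 [ 0.6064 -0.1155  0.1437] [ 9.e-04  1.e+00 -3.e-04  2.e-03]
cam [ 0.676 -0.117  0.288] [-0.27  -0.004 -0.963]
felt [472 138  40  49 375] [496.5 162.5] [39.8 51.2] [[ 0.6227 -0.3182  0.008 ]]
felt [213 145  80  56 507] [255.5 186.7] [78.6 81. ] [[ 0.6023 -0.1161  0.008 ]]
felt [240 173  35  29 771] [256.7 187. ] [28.  33.4] [[ 0.6021 -0.1172  0.008 ]]
```

View pics/w22.png

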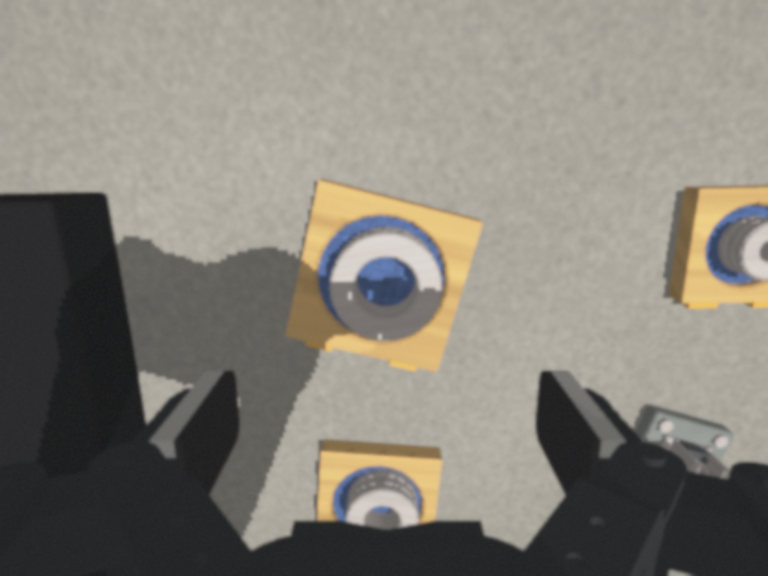

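All three rings are seated. The large one is at (387,285) in its recess. Now the plug gauge.

>>> move_arm:
  rows:
    - {"tx": -0.004,"ty": -0.046,"tz": 0,"ax": 0.2,"ay": -0.3,"az": 0,"jaw": 0}
    - {"tx": -0.004,"ty": -0.046,"tz": 0,"ax": 0,"ay": 0,"az": 0,"jaw": 0}
    - {"tx": -0.004,"ty": -0.046,"tz": 0,"ax": 0,"ay": 0,"az": 0,"jaw": 0}
    - {"tx": -0.004,"ty": -0.046,"tz": 0,"ax": 0,"ay": 0,"az": 0,"jaw": 0}
    - {"tx": -0.004,"ty": -0.04,"tz": 0,"ax": 0,"ay": 0,"az": 0,"jaw": 0}
    - {"tx": 0,"ty": 0,"tz": 0,"ax": 0,"ay": 0,"az": -8,"jaw": 0}
    - {"tx": 0,"ty": 0,"tz": 0,"ax": 0,"ay": 0,"az": -8,"jaw": 0}
    - {"tx": 0,"ty": 0,"tz": 0,"ax": 0,"ay": 0,"az": -4,"jaw": 0}
    - {"tx": 0,"ty": 0,"tz": 0,"ax": 0,"ay": 0,"az": 0,"jaw": 0}

```text
time: 27.75
tool_pos: [0.5771, 0.1169, 0.1249]
tool_rot: [-0.003, 0.984, 0.179, -0.012]
contact_force: [0.2, -0.5, -0.3]
gripper_width: 1.005
```

```bash
cd .;python3 d.py 0.586 0.112 0.12 20.6
```

```text
shift mm [6.8 7.7 4.7] turn deg [-0.57  1.32  0.03] t 27.75 w 1.005 pos [0.5771 0.1169 0.1249] F [ 0.2 -0.5 -0.3]
```

>>> move_arm:
  rows:
    - {"tx": 0.007,"ty": 0.008,"tz": 0.005,"ax": -0.6,"ay": 1.3,"az": 0,"jaw": 0}
    - {"tx": 0,"ty": 0,"tz": 0,"ax": 0,"ay": 0,"az": 0,"jaw": 60}
    - {"tx": 0,"ty": 0,"tz": 0,"ax": 0,"ay": 0,"az": 0,"jaw": 100}
    - {"tx": 0,"ty": 0,"tz": 0,"ax": 0,"ay": 0,"az": 0,"jaw": 100}

```text
time: 28.15
tool_pos: [0.5834, 0.1115, 0.1144]
tool_rot: [-0.0, 0.984, 0.176, -0.004]
contact_force: [-0.3, 0.2, 0.5]
gripper_width: 0.607
```

```bash
cd .;python3 d.py 0.586 0.112 0.12 20.6;python3 look.py w23
```

```text
shift mm [ 2.6  0.4 -5.6] turn deg [-0.12  0.47 -0.28] t 28.15 w 0.607 pos [0.5834 0.1115 0.1144] F [-0.3  0.2  0.5]
t 28.2 [0.5835 0.1115 0.1145] [-3.000e-04  9.843e-01  1.765e-01 -4.100e-03]
cam [0.65  0.134 0.256] [-0.267 -0.098 -0.959]
felt [486 230  26  68 350] [549.7 253.8] [ 79.2 129.7] [[ 0.6136 -0.1276  0.008 ]]
```

View pics/w23.png

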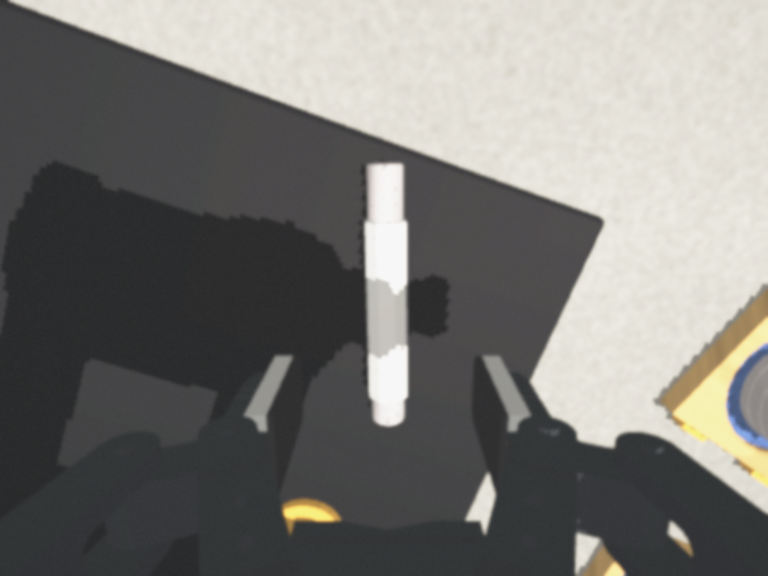

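The plug lies nearly parallel to the pads. Its handle runs from (386,222) to (389,402), with the long cylinder at the top.

```bash
python3 - <<'E'
from h import *; import pickle
f=pickle.load(open('w23.pkl','rb'))
A=ray(f,np.array([[386,222],[389,401]])/1.5,[.063]*2);print('plug',A.round(4),A.mean(0).round(4),np.linalg.norm(A[1]-A[0]),np.degrees(np.arctan2(*(A[0]-A[1])[[1,0]])))
E
python3 d.py 0.586 0.1125 0.053 20.5
```

```text
plug [[0.6213 0.124  0.063 ]
 [0.5493 0.0961 0.063 ]] [0.5853 0.1101 0.063 ] 0.07714350496441448 21.183174231992975
shift mm [ 3.2  0.1 61.5] turn deg [-0.12  0.45 -0.17] t 28.2 w 0.607 pos [0.5835 0.1115 0.1145] F [ 0.3 -0.4 -0.9]
```

>>> move_arm:
  rows:
    - {"tx": 0.003,"ty": 0.001,"tz": 0.01,"ax": -0.1,"ay": 0.5,"az": -0.4,"jaw": 100}
    - {"tx": 0,"ty": 0,"tz": 0.015,"ax": 0,"ay": 0,"az": 0,"jaw": 100}
    - {"tx": 0,"ty": 0,"tz": 0.01,"ax": 0,"ay": 0,"az": 0,"jaw": 100}
    - {"tx": 0,"ty": 0,"tz": 0.005,"ax": 0,"ay": 0,"az": 0,"jaw": 100}
    - {"tx": 0,"ty": 0,"tz": 0,"ax": 0,"ay": 0,"az": 0,"jaw": 100}

```text
time: 28.7
tool_pos: [0.5862, 0.1117, 0.0703]
tool_rot: [-0.0, 0.984, 0.18, 0.0]
contact_force: [0.1, -0.9, -0.3]
gripper_width: 0.61
```

```bash
cd .;python3 d.py 0.586 0.111 0.053 20.8
```

```text
shift mm [-0.4  0.6 17.3] turn deg [-0.04 -0.02 -0.08] t 28.7 w 0.61 pos [0.5862 0.1117 0.0703] F [ 0.1 -0.9 -0.3]
```

>>> move_arm:
  rows:
    - {"tx": 0,"ty": 0.0005,"tz": 0.006,"ax": 0,"ay": 0,"az": 0,"jaw": 130}
    - {"tx": 0,"ty": 0,"tz": 0.005,"ax": 0,"ay": 0,"az": 0,"jaw": 150}
    - {"tx": 0,"ty": 0,"tz": 0.004,"ax": 0,"ay": 0,"az": 0,"jaw": 160}
    - {"tx": 0,"ty": 0,"tz": 0.001,"ax": 0,"ay": 0,"az": 0,"jaw": 160}
    - {"tx": 0,"ty": 0,"tz": 0,"ax": 0,"ay": 0,"az": 0,"jaw": 160}

```text
time: 29.2
tool_pos: [0.5868, 0.1113, 0.0533]
tool_rot: [-0.0, 0.984, 0.18, 0.0]
contact_force: [-0.2, 0.1, 0.7]
gripper_width: 0.372
```

```bash
cd .;python3 d.py 0.586 0.111 0.053 20.8; python3 look.py w24
```

```text
shift mm [-0.8 -0.   0.3] turn deg [-0.03 -0.06 -0.08] t 29.2 w 0.372 pos [0.5868 0.1113 0.0533] F [-0.2  0.1  0.7]
t 29.25 [0.5868 0.1112 0.0534] [-3.000e-04  9.837e-01  1.798e-01  4.000e-04]
cam [0.652 0.134 0.195] [-0.257 -0.099 -0.961]
```

View pics/w24.png

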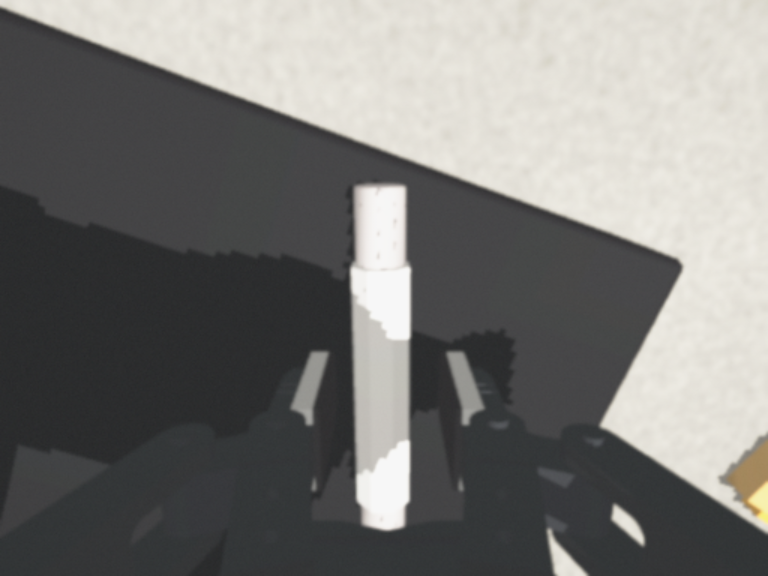

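The handle is centred between the pads. Closing.

>>> move_arm:
  rows:
    - {"tx": 0,"ty": 0,"tz": 0,"ax": 0,"ay": 0,"az": 0,"jaw": 180}
    - {"tx": 0,"ty": 0,"tz": 0,"ax": 0,"ay": 0,"az": 0,"jaw": 195}
    - {"tx": 0,"ty": 0,"tz": 0,"ax": 0,"ay": 0,"az": 0,"jaw": 210}
    - {"tx": 0,"ty": 0,"tz": 0,"ax": 0,"ay": 0,"az": 0,"jaw": 255}
    - {"tx": 0,"ty": 0,"tz": 0,"ax": 0,"ay": 0,"az": 0,"jaw": 255}
    - {"tx": 0,"ty": 0,"tz": 0,"ax": 0,"ay": 0,"az": 0,"jaw": 255}

```text
time: 29.85
tool_pos: [0.5874, 0.1113, 0.0543]
tool_rot: [-0.0, 0.984, 0.18, 0.001]
contact_force: [-0.3, -0.1, 0.1]
gripper_width: 0.162
```

```bash
cd .;python3 d.py 0.586 0.111 0.053 20.8; python3 look.py w25
```

```text
shift mm [-1.4 -0.2  1.3] turn deg [-0.   -0.16 -0.08] t 29.85 w 0.162 pos [0.5874 0.1113 0.0543] F [-0.3 -0.1  0.1]
t 29.9 [0.5874 0.1113 0.0544] [-2.000e-04  9.837e-01  1.799e-01  1.300e-03]
cam [0.652 0.134 0.197] [-0.256 -0.099 -0.962]
```

>>> move_arm:
  rows:
    - {"tx": 0,"ty": 0,"tz": -0.005,"ax": 0,"ay": 0,"az": 0,"jaw": 255}
    - {"tx": 0,"ty": 0,"tz": -0.01,"ax": 0,"ay": 0,"az": 0,"jaw": 255}
    - {"tx": 0,"ty": 0,"tz": 0,"ax": 0,"ay": 0,"az": 0,"jaw": 255}

```text
time: 30.2
tool_pos: [0.5871, 0.1113, 0.0702]
tool_rot: [-0.0, 0.984, 0.18, 0.001]
contact_force: [0.9, -0.8, -0.7]
gripper_width: 0.165
```

```bash
cd .;python3 d.py 0.586 0.111 0.053 20.8; python3 look.py w26
```

```text
shift mm [-1.2 -0.2 17.2] turn deg [-0.01 -0.11 -0.07] t 30.2 w 0.165 pos [0.5871 0.1113 0.0702] F [ 0.9 -0.8 -0.7]
t 30.25 [0.5866 0.1112 0.0694] [-3.000e-04  9.837e-01  1.799e-01  4.000e-04]
cam [0.652 0.134 0.212] [-0.256 -0.099 -0.962]
```

View pics/w26.png

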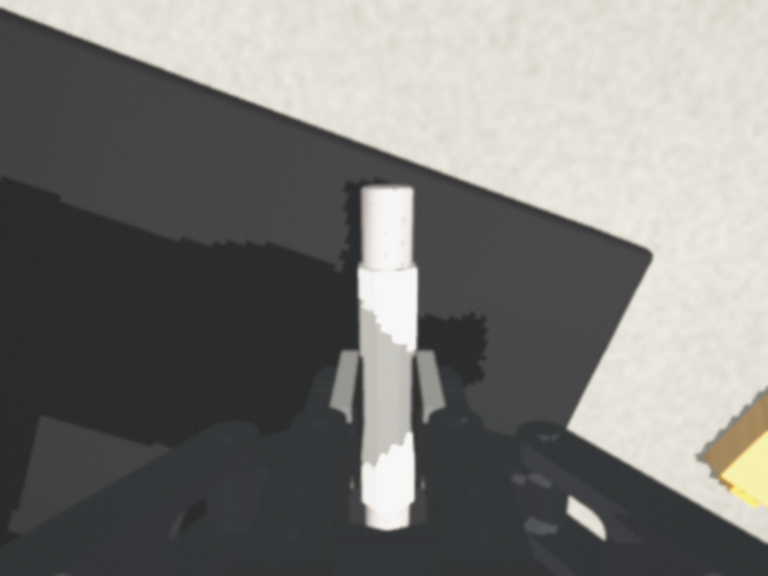

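The plug is held. The handle shows from (388,266) to (388,505).

```bash
python3 - <<'E'
from h import *; import pickle
f=pickle.load(open('w26.pkl','rb'))
z=.0694+.0036
A=ray(f,np.array([[388,266],[388,504]])/1.5,[z+.006]*2);d=A[0]-A[1]
print('plug',A.mean(0).round(4),np.linalg.norm(d),np.degrees(np.arctan2(d[1],d[0])), 'along offset', (A.mean(0)-[.5866,.1112,0])@d/np.linalg.norm(d))
E
```

```text
plug [0.5867 0.109  0.079 ] 0.07663066646424456 20.696990110339218 along offset -0.0006751449692545058
```

>>> move_arm:
  rows:
    - {"tx": 0,"ty": 0,"tz": -0.04,"ax": 0,"ay": 0,"az": 0,"jaw": 255}
    - {"tx": 0,"ty": 0,"tz": -0.04,"ax": 0,"ay": 0,"az": 0,"jaw": 255}
    - {"tx": 0,"ty": 0,"tz": -0.03,"ax": 0,"ay": 0,"az": 0,"jaw": 255}
    - {"tx": 0,"ty": 0,"tz": 0,"ax": 0,"ay": 0,"az": 8,"jaw": 255}
    - {"tx": 0,"ty": 0,"tz": 0,"ax": 0,"ay": 0,"az": 8,"jaw": 255}
    - {"tx": 0,"ty": 0,"tz": 0,"ax": 0,"ay": 0,"az": 8,"jaw": 255}
    - {"tx": 0,"ty": 0,"tz": 0,"ax": 0,"ay": 0,"az": 8,"jaw": 255}
    - {"tx": 0,"ty": 0,"tz": 0,"ax": 0,"ay": 0,"az": 4,"jaw": 255}
    - {"tx": 0,"ty": 0,"tz": 0,"ax": 0,"ay": 0,"az": 0,"jaw": 255}

```text
time: 31.15
tool_pos: [0.5854, 0.111, 0.184]
tool_rot: [-0.0, 0.989, -0.146, -0.0]
contact_force: [0.0, 0.5, -1.8]
gripper_width: 0.162
```

```bash
cd .;python3 d.py 0.40 -0.27 0.18 -16
```

```text
shift mm [-67.8 418.2   3.8] turn deg [-0.03  0.03 -0.74] t 31.15 w 0.162 pos [0.5854 0.111  0.184 ] F [ 0.   0.5 -1.8]
```

>>> move_arm:
  rows:
    - {"tx": -0.007,"ty": 0.045,"tz": 0,"ax": 0,"ay": 0,"az": -0.7,"jaw": 255}
    - {"tx": -0.007,"ty": 0.045,"tz": 0,"ax": 0,"ay": 0,"az": 0,"jaw": 255}
    - {"tx": -0.007,"ty": 0.045,"tz": 0,"ax": 0,"ay": 0,"az": 0,"jaw": 255}
    - {"tx": -0.007,"ty": 0.045,"tz": 0,"ax": 0,"ay": 0,"az": 0,"jaw": 255}
    - {"tx": -0.007,"ty": 0.045,"tz": 0,"ax": 0,"ay": 0,"az": 0,"jaw": 255}
    - {"tx": -0.007,"ty": 0.045,"tz": 0,"ax": 0,"ay": 0,"az": 0,"jaw": 255}
    - {"tx": -0.007,"ty": 0.045,"tz": 0,"ax": 0,"ay": 0,"az": 0,"jaw": 255}
    - {"tx": -0.007,"ty": 0.045,"tz": 0,"ax": 0,"ay": 0,"az": 0,"jaw": 255}
    - {"tx": -0.007,"ty": 0.045,"tz": 0,"ax": 0,"ay": 0,"az": 0,"jaw": 255}
    - {"tx": 0,"ty": 0,"tz": 0,"ax": 0,"ay": 0,"az": 0,"jaw": 255}
    - {"tx": 0,"ty": 0,"tz": 0,"ax": 0,"ay": 0,"az": 0,"jaw": 255}

```text
time: 32.25
tool_pos: [0.4091, -0.275, 0.1838]
tool_rot: [0.001, 0.992, -0.128, 0.002]
contact_force: [0.5, 0.9, -1.3]
gripper_width: 0.161
```

```bash
cd .;python3 d.py 0.40 -0.27 0.18 -16; python3 look.py w27
```

```text
shift mm [-10.1  -2.6   3.7] turn deg [ 0.04 -0.18  1.29] t 32.25 w 0.161 pos [ 0.4091 -0.275   0.1838] F [ 0.5  0.9 -1.3]
t 32.3 [ 0.4094 -0.2748  0.1838] [ 9.000e-04  9.918e-01 -1.275e-01  1.400e-03]
cam [ 0.476 -0.294  0.326] [-0.264  0.067 -0.962]
felt [  0  17  50  28 264] [21.8 14. ] [51.2 61.7] [[ 0.5904 -0.1199  0.008 ]]
```

View pics/w27.png

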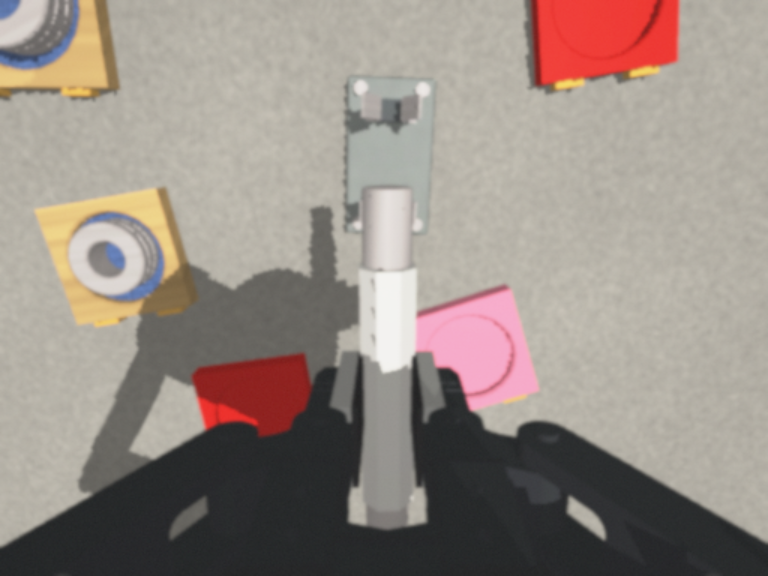

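```bash
python3 - <<'E'
from h import *; import pickle
f=pickle.load(open('w27.pkl','rb'))
cv2.imwrite('pics/w27z.png',cv2.resize(f['color'][45:165,215:305],None,fx=5,fy=5,interpolation=cv2.INTER_CUBIC)[:,:,::-1])
E
```

```text
(no output)
```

View pics/w27z.png

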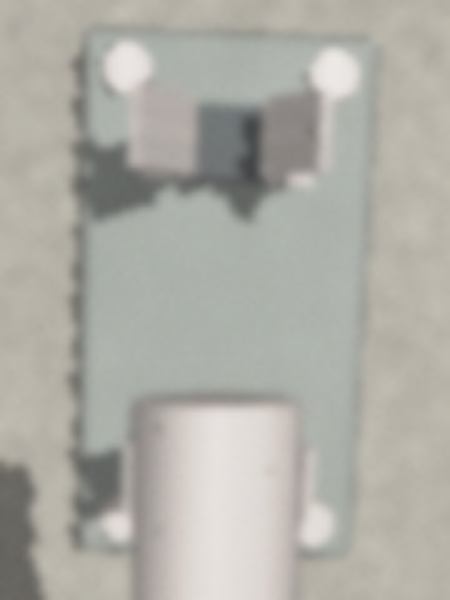

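```bash
python3 - <<'E'
from h import *; import pickle
f=pickle.load(open('w27.pkl','rb'))
def rep(p,z):
    A=ray(f,np.array(p)/5+[214.6,44.6],[z]*4)
    e=(A[0]+A[1]-A[2]-A[3])/2; w=(A[0]+A[3]-A[1]-A[2])/2
    print(A.mean(0).round(4),'L',np.linalg.norm(e).round(4),'W',np.linalg.norm(w).round(4),'yaw',np.degrees(np.arctan2(e[1],e[0])).round(2),np.degrees(np.arctan2(w[1],w[0])).round(2)-90)
rep([[89,28],[378,38],[349,553],[80,548]],.012)
rep([[127,66],[335,73],[316,524],[118,524]],.013)
# plug axis in current image -> tool relation
g=f
E
```

```text
[ 0.469  -0.2946  0.012 ] L 0.0904 W 0.0505 yaw -16.88 -16.22
[ 0.4686 -0.2945  0.013 ] L 0.0792 W 0.0367 yaw -16.53 -15.659999999999997
```

```bash
cd .;python3 d.py 0.469 -0.2925 0.12 -16.4
```

```text
shift mm [62.   1.9 64. ] turn deg [ 0.08 -0.18  1.75] t 32.3 w 0.164 pos [ 0.4094 -0.2748  0.1838] F [-0.8  0.  -0.8]
```

>>> move_arm:
  rows:
    - {"tx": 0.03,"ty": 0.001,"tz": 0,"ax": 0,"ay": -0.2,"az": 1.7,"jaw": 255}
    - {"tx": 0.03,"ty": 0.001,"tz": 0,"ax": 0,"ay": 0,"az": 0,"jaw": 255}
    - {"tx": 0,"ty": 0,"tz": 0.02,"ax": 0,"ay": 0,"az": 0,"jaw": 255}
    - {"tx": 0,"ty": 0,"tz": 0.02,"ax": 0,"ay": 0,"az": 0,"jaw": 255}
    - {"tx": 0,"ty": 0,"tz": 0.02,"ax": 0,"ay": 0,"az": 0,"jaw": 255}
    - {"tx": 0,"ty": 0,"tz": 0,"ax": 0,"ay": 0,"az": 0,"jaw": 255}

```text
time: 32.9
tool_pos: [0.4736, -0.2849, 0.1223]
tool_rot: [0.0, 0.991, -0.134, 0.0]
contact_force: [0.6, 0.0, -2.0]
gripper_width: 0.163
```

```bash
cd .;python3 d.py 0.469 -0.2925 0.08 -16.4
```

```text
shift mm [-2.4  8.5 42.3] turn deg [ 0.02 -0.05  0.97] t 32.9 w 0.163 pos [ 0.4736 -0.2849  0.1223] F [ 0.6  0.  -2. ]
```

>>> move_arm:
  rows:
    - {"tx": -0.002,"ty": 0.008,"tz": 0,"ax": 0,"ay": 0,"az": 1,"jaw": 255}
    - {"tx": 0,"ty": 0,"tz": 0.01,"ax": 0,"ay": 0,"az": 0,"jaw": 255}
    - {"tx": 0,"ty": 0,"tz": 0.012,"ax": 0,"ay": 0,"az": 0,"jaw": 255}
    - {"tx": 0,"ty": 0,"tz": 0.008,"ax": 0,"ay": 0,"az": 0,"jaw": 255}
    - {"tx": 0,"ty": 0,"tz": 0,"ax": 0,"ay": 0,"az": 0,"jaw": 255}

```text
time: 33.4
tool_pos: [0.4716, -0.2916, 0.0932]
tool_rot: [0.001, 0.99, -0.141, 0.002]
contact_force: [-0.9, -0.6, -0.8]
gripper_width: 0.159
```

```bash
cd .;python3 d.py 0.469 -0.2925 0.08 -16.4; python3 look.py w28;python3 -c "
from h import *; f=grab('side');cv2.imwrite('pics/s28.png',cv2.resize(f['color'][100:200,230:350],None,fx=5,fy=5)[:,:,::-1])"
```

```text
shift mm [-2.4  1.6 13.2] turn deg [ 0.12 -0.29  0.14] t 33.4 w 0.159 pos [ 0.4716 -0.2916  0.0932] F [-0.9 -0.6 -0.8]
t 33.45 [ 0.4719 -0.2918  0.0938] [ 0.0016  0.9899 -0.1414  0.0027]
cam [ 0.538 -0.312  0.236] [-0.261  0.072 -0.963]
```

View pics/w28.png

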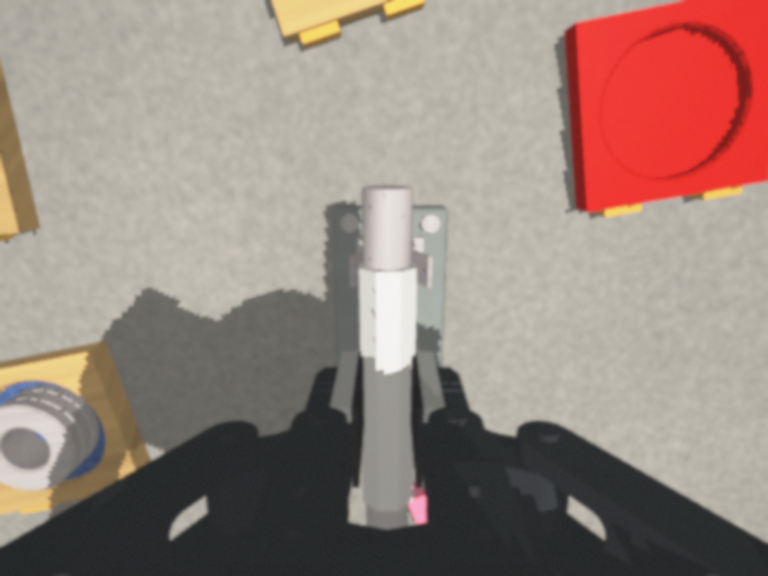

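View pics/s28.png

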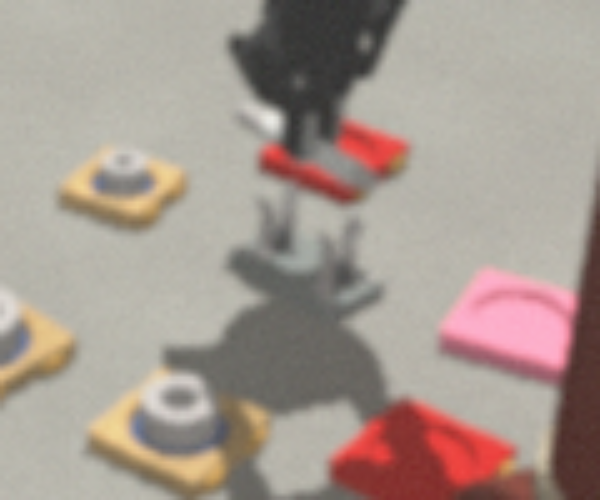

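The plug at (388) is nearly in line with the clip tips at (352) and (432), so about 1.5 mm more to tool +y. I'll correct and descend.

>>> move_arm:
  rows:
    - {"tx": -0.0025,"ty": 0.0015,"tz": 0.006,"ax": 0.1,"ay": -0.3,"az": 0.2,"jaw": 255}
    - {"tx": 0,"ty": 0,"tz": 0.008,"ax": 0,"ay": 0,"az": 0,"jaw": 255}
    - {"tx": 0,"ty": 0,"tz": 0.004,"ax": 0,"ay": 0,"az": 0,"jaw": 255}
    - {"tx": 0,"ty": 0,"tz": 0,"ax": 0,"ay": 0,"az": 0,"jaw": 255}

```text
time: 33.9
tool_pos: [0.4697, -0.2937, 0.076]
tool_rot: [0.001, 0.99, -0.143, 0.001]
contact_force: [-0.1, -0.1, -1.3]
gripper_width: 0.164
```

```bash
cd .;python3 d.py 0.469 -0.2925 0.0284 -16.4; python3 look.py w29; python3 - <<'E'
from h import *; import pickle
f=pickle.load(open('w29.pkl','rb'))
cv2.imwrite('pics/w29z.png',cv2.resize(f['color'][105:275,190:330],None,fx=4,fy=4,interpolation=cv2.INTER_CUBIC)[:500,:,::-1])
E
```

```text
shift mm [-1.2 -1.  47.6] turn deg [ 0.1  -0.17 -0.1 ] t 33.9 w 0.164 pos [ 0.4697 -0.2937  0.076 ] F [-0.1 -0.1 -1.3]
t 33.95 [ 0.4698 -0.2937  0.0763] [ 0.0011  0.9897 -0.1435  0.0014]
cam [ 0.536 -0.315  0.218] [-0.262  0.074 -0.962]
```

View pics/w29z.png

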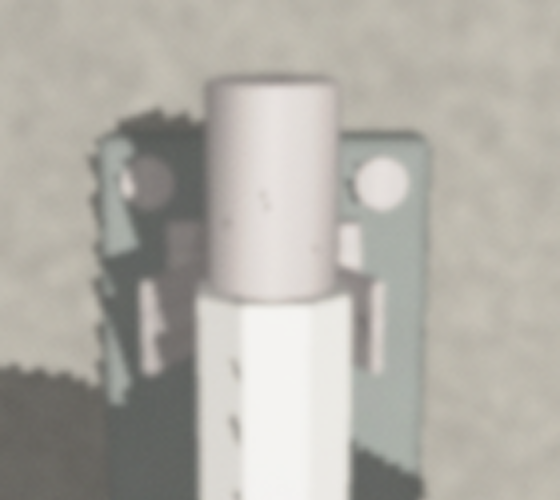

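Clip centre column is about 263 and the plug axis about 274 in the zoom (about 1.2 mm), matching the computed −1 mm in tool y. I'll correct and enter the clips.

>>> move_arm:
  rows:
    - {"tx": -0.001,"ty": -0.001,"tz": 0.006,"ax": 0.1,"ay": -0.2,"az": -0.1,"jaw": 255}
    - {"tx": 0,"ty": 0,"tz": 0.006,"ax": 0,"ay": 0,"az": 0,"jaw": 255}
    - {"tx": 0,"ty": 0,"tz": 0.004,"ax": 0,"ay": 0,"az": 0,"jaw": 255}
    - {"tx": 0,"ty": 0,"tz": 0,"ax": 0,"ay": 0,"az": 0,"jaw": 255}

```text
time: 34.35
tool_pos: [0.4693, -0.2925, 0.0591]
tool_rot: [0.0, 0.99, -0.142, -0.0]
contact_force: [-0.4, 0.2, -0.8]
gripper_width: 0.165
```

```bash
cd .;python3 d.py 0.469 -0.2925 0.0284 -16.4; python3 look.py w30; python3 - <<'E'
from h import *; import pickle
f=pickle.load(open('w30.pkl','rb'))
cv2.imwrite('pics/w30z.png',cv2.resize(f['color'][105:275,190:330],None,fx=4,fy=4,interpolation=cv2.INTER_CUBIC)[:500,:,::-1])
E
```

```text
shift mm [-0.3  0.1 30.7] turn deg [0.   0.   0.02] t 34.35 w 0.165 pos [ 0.4693 -0.2925  0.0591] F [-0.4  0.2 -0.8]
t 34.4 [ 0.4694 -0.2926  0.0594] [ 1.000e-04  9.898e-01 -1.425e-01  1.000e-04]
cam [ 0.536 -0.314  0.201] [-0.265  0.076 -0.961]
```

View pics/w30z.png

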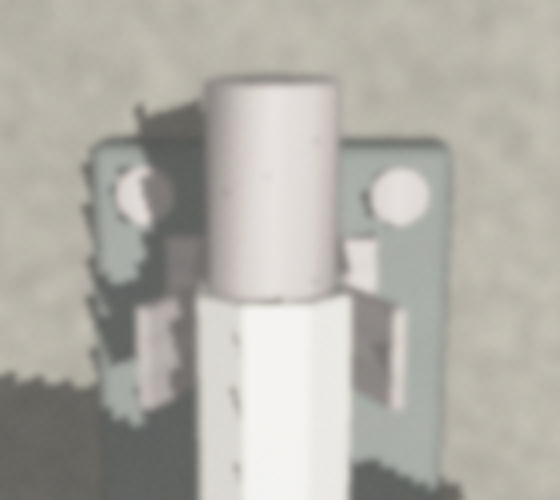

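Now aligned (clip centre 272, plug 274). Pressing down.

>>> move_arm:
  rows:
    - {"tx": 0,"ty": 0,"tz": 0.006,"ax": 0,"ay": 0,"az": 0,"jaw": 255}
    - {"tx": 0,"ty": 0,"tz": 0.006,"ax": 0,"ay": 0,"az": 0,"jaw": 255}
    - {"tx": 0,"ty": 0,"tz": 0.004,"ax": 0,"ay": 0,"az": 0,"jaw": 255}

```text
time: 34.7
tool_pos: [0.4702, -0.2931, 0.0434]
tool_rot: [0.001, 0.99, -0.142, 0.001]
contact_force: [-0.1, 1.3, 0.7]
gripper_width: 0.166
```

```bash
cd .;python3 d.py 0.469 -0.2925 0.0284 -16.4
```

```text
shift mm [-1.4 -0.3 15. ] turn deg [ 0.06 -0.14  0.02] t 34.7 w 0.166 pos [ 0.4702 -0.2931  0.0434] F [-0.1  1.3  0.7]
```

>>> move_arm:
  rows:
    - {"tx": -0.001,"ty": 0,"tz": 0.004,"ax": 0,"ay": -0.1,"az": 0,"jaw": 255}
    - {"tx": 0,"ty": 0,"tz": 0.004,"ax": 0,"ay": 0,"az": 0,"jaw": 255}
    - {"tx": 0,"ty": 0,"tz": 0.004,"ax": 0,"ay": 0,"az": 0,"jaw": 255}

```text
time: 35.0
tool_pos: [0.4715, -0.2944, 0.0355]
tool_rot: [0.001, 0.99, -0.142, 0.002]
contact_force: [-0.3, 2.1, 4.0]
gripper_width: 0.16
```

```bash
cd .;python3 d.py 0.469 -0.2925 0.0284 -16.4
```

```text
shift mm [-3.  -1.2  7. ] turn deg [ 0.13 -0.24  0.02] t 35.0 w 0.16 pos [ 0.4715 -0.2944  0.0355] F [-0.3  2.1  4. ]
```

>>> move_arm:
  rows:
    - {"tx": -0.003,"ty": -0.0015,"tz": 0.005,"ax": 0.1,"ay": -0.2,"az": 0,"jaw": 255}
    - {"tx": -0.001,"ty": 0,"tz": 0.005,"ax": 0,"ay": 0,"az": 0,"jaw": 255}
    - {"tx": 0,"ty": 0,"tz": 0.005,"ax": 0,"ay": 0,"az": 0,"jaw": 255}

```text
time: 35.3
tool_pos: [0.4701, -0.293, 0.0278]
tool_rot: [0.0, 0.99, -0.142, 0.0]
contact_force: [-21.0, 16.0, 55.8]
gripper_width: 0.165
```

```bash
cd .;python3 d.py 0.469 -0.2925 0.0284 -16.4
```

```text
shift mm [-1.2 -0.1 -0.6] turn deg [ 0.01 -0.02  0.05] t 35.3 w 0.165 pos [ 0.4701 -0.293   0.0278] F [-21.   16.   55.8]
```

Firm stop at home height (TCP 27.8 mm, so the axis is at about 31.4 mm). I'll relieve the force and check before releasing.

>>> move_arm:
  rows:
    - {"tx": 0,"ty": 0,"tz": 0,"ax": 0,"ay": 0,"az": 0,"jaw": 255}
    - {"tx": 0,"ty": 0,"tz": 0,"ax": 0,"ay": 0,"az": 0,"jaw": 255}

```text
time: 35.5
tool_pos: [0.4698, -0.2926, 0.0283]
tool_rot: [-0.0, 0.99, -0.142, -0.0]
contact_force: [1.4, -0.6, 1.0]
gripper_width: 0.163
```

```bash
cd .;python3 d.py 0.469 -0.2925 0.0284 -16.4; python3 look.py w31
```

```text
shift mm [-0.8  0.2 -0.1] turn deg [-0.01  0.02  0.07] t 35.5 w 0.163 pos [ 0.4698 -0.2926  0.0283] F [ 1.4 -0.6  1. ]
t 35.55 [ 0.4698 -0.2926  0.0282] [-1.000e-04  9.899e-01 -1.420e-01 -2.000e-04]
cam [ 0.537 -0.314  0.17 ] [-0.265  0.076 -0.961]
```

View pics/w31.png

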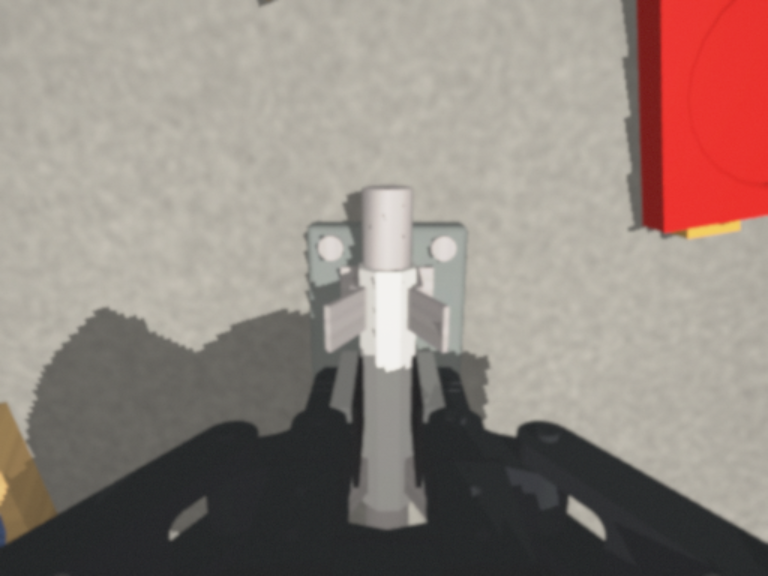

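The far clip has closed over the handle at about (388,310). Releasing and rising.

>>> move_arm:
  rows:
    - {"tx": 0,"ty": 0,"tz": 0,"ax": 0,"ay": 0,"az": 0,"jaw": 200}
    - {"tx": 0,"ty": 0,"tz": 0,"ax": 0,"ay": 0,"az": 0,"jaw": 170}
    - {"tx": 0,"ty": 0,"tz": 0,"ax": 0,"ay": 0,"az": 0,"jaw": 140}
    - {"tx": 0,"ty": 0,"tz": 0,"ax": 0,"ay": 0,"az": 0,"jaw": 120}
    - {"tx": 0,"ty": 0,"tz": -0.01,"ax": 0,"ay": 0,"az": 0,"jaw": 120}
    - {"tx": 0,"ty": 0,"tz": -0.02,"ax": 0,"ay": 0,"az": 0,"jaw": 120}
    - {"tx": 0,"ty": 0,"tz": -0.04,"ax": 0,"ay": 0,"az": 0,"jaw": 120}
    - {"tx": 0,"ty": 0,"tz": -0.04,"ax": 0,"ay": 0,"az": 0,"jaw": 0}
    - {"tx": -0.03,"ty": 0,"tz": -0.03,"ax": 0,"ay": 0,"az": 0,"jaw": 0}
    - {"tx": -0.03,"ty": 0,"tz": 0,"ax": 0,"ay": 0,"az": 0,"jaw": 0}
    - {"tx": 0,"ty": 0,"tz": 0,"ax": 0,"ay": 0,"az": 0,"jaw": 0}

```text
time: 36.65
tool_pos: [0.4093, -0.275, 0.1745]
tool_rot: [-0.0, 0.99, -0.142, -0.002]
contact_force: [0.4, 0.0, 0.7]
gripper_width: 0.998
```

```bash
cd .;python3 d.py 0.469 -0.2925 0.0284 -16.4; python3 look.py w32; python3 - <<'E'
from h import *
f=grab('side');cv2.imwrite('pics/s32.png',cv2.resize(f['color'][90:330,40:350],None,fx=2.5,fy=2.5,interpolation=cv2.INTER_CUBIC)[:,:,::-1])
import pickle;pickle.dump(f,open('s32.pkl','wb'))
f=grab('top');cv2.imwrite('pics/t32.png',cv2.resize(f['color'][115:245,95:385],None,fx=2.7,fy=2.7)[:,:,::-1])
E
```

```text
shift mm [ 6.300e+01 -1.000e-01  1.458e+02] turn deg [0.03 0.28 0.12] t 36.65 w 0.998 pos [ 0.4093 -0.275   0.1745] F [0.4 0.  0.7]
t 36.7 [ 0.4109 -0.276   0.1755] [ 6.000e-04  9.899e-01 -1.416e-01 -1.100e-03]
cam [ 0.477 -0.296  0.316] [-0.269  0.077 -0.96 ]
felt [  0  14  39  35 224] [17.6 23.3] [32.6 52.3] [[ 0.5844 -0.1236  0.008 ]]
```

View pics/w32.png

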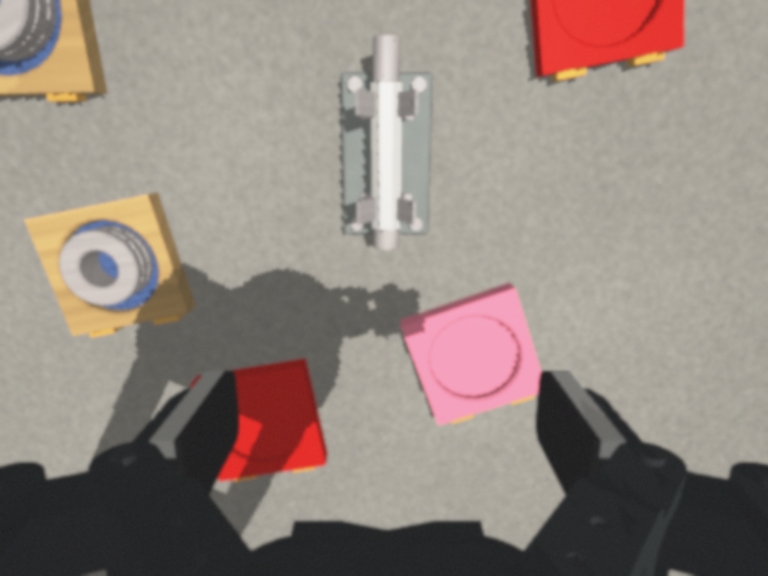

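View pics/s32.png

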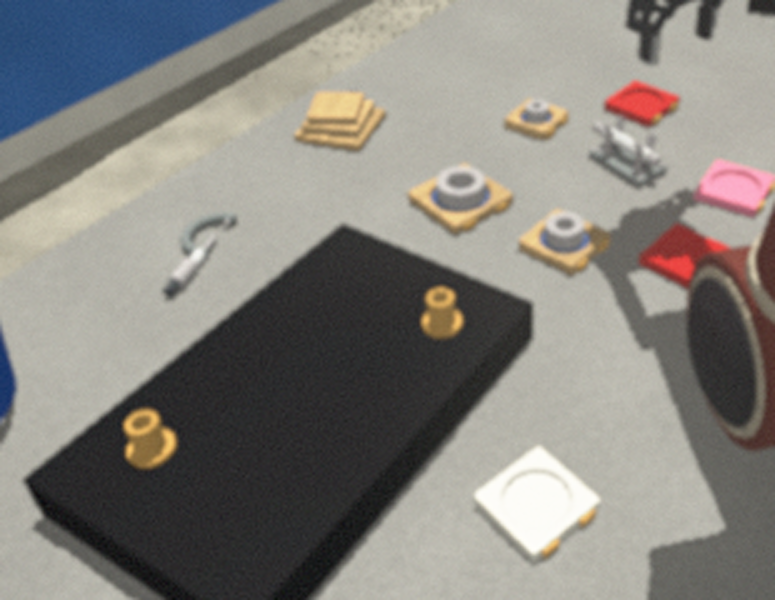

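View pics/t32.png

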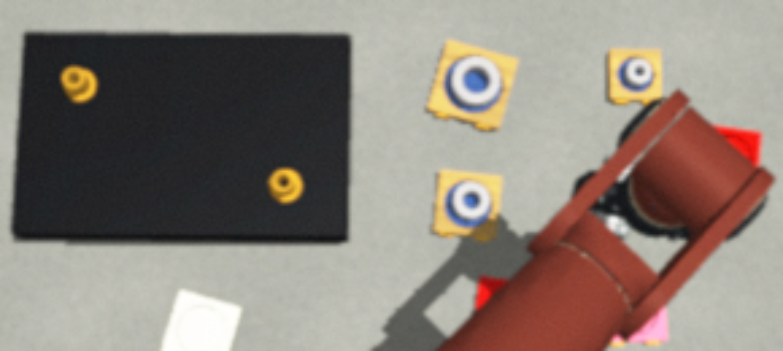

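All four gauges look seated. The plug lies through both clips, from (386,35) to (386,248), and the bushes look unmoved. I'll do a numeric check.

```bash
python3 - <<'E'
from h import *; import pickle
f=pickle.load(open('w32.pkl','rb'))
for z in(.036,):
    A=ray(f,np.array([[385,82],[386.5,231]])/1.5,[z]*2);d=A[0]-A[1];print('plug',A.mean(0).round(4),np.linalg.norm(d).round(4),np.degrees(np.arctan2(d[1],d[0])).round(2))
B=ray(f,np.array([[343,73],[432,73],[427,234],[343,233]])/1.5,[.012]*4);e=(B[0]+B[1]-B[2]-B[3]);print('stand',B.mean(0).round(4),np.degrees(np.arctan2(e[1],e[0])).round(2))
g=grab('top'); im=g['color'];hsv=cv2.cvtColor(im,cv2.COLOR_RGB2HSV)
br=((im.min(2)>110)&(hsv[...,1]<45)).astype(np.uint8)
for n,(c,r),z,ref in [('small',(330,142),.028,(.6246,-.3159)),('med',(268,190),.030,(.4537,-.1095)),('large',(270,146),.032,(.6048,-.1126))]:
    m=np.zeros_like(br);cv2.circle(m,(c,r),10,1,-1)
    ys,xs=np.nonzero(m&br);(p,rad)=cv2.minEnclosingCircle(np.c_[xs,ys].astype(np.float32))
    P=ray(g,[p],[z])[0];print(n,P.round(4),'off mm',((P[:2]-ref)*1000).round(1),rad)
m=((hsv[...,0]<30)&(hsv[...,1]>120)&(im.max(2)>80)).astype(np.uint8);m[:128]=0;m[203:]=0;m[:,:105]=0;m[:,222:]=0
print(cv2.connectedComponentsWithStats(m)[3][1:].round(1))
print(manip.state()['joint_vel'].round(3))
E
```

```text
plug [ 0.4679 -0.294   0.036 ] 0.0776 -15.78
stand [ 0.4685 -0.2945  0.012 ] -17.29
small [ 0.6251 -0.317   0.028 ] off mm [ 0.5 -1.1] 8.588976860046387
med [ 0.4502 -0.1081  0.03  ] off mm [-3.5  1.4] 8.721083641052246
large [ 0.5977 -0.1121  0.032 ] off mm [-7.1  0.5] 10.000100135803223
[[123.7 145.4]
 [200.6 183.2]]
[ 0.003  0.018  0.002 -0.002  0.001  0.   ]
```

```bash
python3 -c "
from h import *; print(manip.job_done()); s=manip.state(); print(s['time'])"
```

```text
the job is handed in; nothing more can be done
None
the job is handed in; nothing more can be done
```

All four gauges are put away and the job was handed in at about 37 s; no verdict was reported.

**Rings:** Each ring was lowered into its own blue-felt case and released at floor height. Contact force clearly showed the floor for the medium and large rings. The small ring gave no clear contact reading and was released at the computed height. The last pictures show all three lying flat inside their recesses.

**Plug gauge:** It was pressed straight down to a firm stop, with a peak wrist force of about 56 N against the 120 N limit. The handle axis came to about 31–32 mm above the stand's underside, where home is 32 mm. After release the wrist camera put it about 1 mm from the stand centre and within about 1.5° of the stand's axis.

**Bushes:** They show at the same pixels as at the start, within 0.1 px.

**Check that disagreed:** The final automatic ring-centre measurement from the top view gave offsets of 1.2, 3.8 and 7.1 mm for small, medium and large. All are within the 10 mm limit. I believe the medium and large figures are too high, because the measuring mask was cut off or picked up other bright pixels. By eye, the wrist and top pictures show those two roughly centred, within a few millimetres.

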